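# Pack a row of slats in the jig and press it flat

## Task

Lay all the loose hardwood slats side by side, crosswise and in one file, on the open loading end of the grey jig; then take the wooden push block and with it slide them together, as one row, down the lane until they are tight against one another and against the end fence, and put the push block back upright on its orange mat. Finally lay the plywood pressing board, handle up, squarely over the row on the four red pegs and press it down until the pegs are fully in and it lies flat on the slats; leave the other things on the bench alone.

Things in the scene. Friction and masses are not known exactly. Their poses are not given: they have to be found in the camera images.
- jig: fixed packing jig: grey base plate 140 (x) x 460 (y) x 10 mm, origin at the centre of its underside, x across the lane, y along it towards the fence. The bed is the plate's top. At the +y end is the lane: dark side walls 72 mm apart inside, 8 mm thick, 18 mm above the bed, running 165 mm back from the fence, then flaring to 82 mm over 28 mm more
- fence (a point): point on the inner face of the end fence (18 mm high, closing the lane), on the lane's centre line at bed level (10 mm above the bench); axes as the jig's: the lane lies along -y from here. A tight row of slats has its centres 15, 45, 75, ... mm from this point
- loading (a point): middle of the open loading end, on the lane's centre line at bed level, 320 mm from the fence; axes as the jig's. The loading end is outlined in yellow, without walls, from 195 to 446 mm from the fence; slats lie there crosswise (long axis along the jig's x), centred on the lane, with or without gaps
- seat (a point): point on the lane's centre line 55 mm from the fence and 30 mm above the bed: where the centre of the pressing board's underside belongs when it lies flat on the slats; axes as the jig's
- pegs (a joint): four red pegs, 12 mm thick, that move down together; 54 mm either side of the lane's centre line, 20 and 90 mm from the fence. 0: fully up, tops 38 mm above the bed (8 mm above the slats); 0.008 m: fully in, tops level with the slats. Held by friction: they carry the board's weight, sink under a further push of about 6 N and stay where they are left
- slat1: hardwood slat, a square bar 66 x 30 x 30 mm, 0.05 kg; may be absent. Origin at its centre (15 mm above what it lies on); its own x is the long axis, the other two are alike, any of its four long faces may be down. Pale wood; all slats are interchangeable. It starts lying on the bench
- slat2: hardwood slat, a square bar 66 x 30 x 30 mm, 0.05 kg; may be absent. Origin at its centre (15 mm above what it lies on); its own x is the long axis, the other two are alike, any of its four long faces may be down. Brown wood; all slats are interchangeable. It starts lying on the bench
- slat3: hardwood slat, a square bar 66 x 30 x 30 mm, 0.05 kg; may be absent. Origin at its centre (15 mm above what it lies on); its own x is the long axis, the other two are alike, any of its four long faces may be down. Pale wood; all slats are interchangeable. It starts lying on the bench
- slat4: hardwood slat, a square bar 66 x 30 x 30 mm, 0.05 kg; may be absent. Origin at its centre (15 mm above what it lies on); its own x is the long axis, the other two are alike, any of its four long faces may be down. Brown wood; all slats are interchangeable. It starts lying on the bench
- slat5: hardwood slat, a square bar 66 x 30 x 30 mm, 0.05 kg; may be absent. Origin at its centre (15 mm above what it lies on); its own x is the long axis, the other two are alike, any of its four long faces may be down. Pale wood; all slats are interchangeable. It starts lying on the bench
- pusher: wooden push block, 0.3 kg: a block 64 (x) x 50 (y) x 32 mm high, with an upright square handle 26 x 26 mm on its centre, from 32 to 84 mm above its underside. Origin at the centre of its underside, z up the handle. Its 64 mm wide faces (+y and -y) do the pushing; it fits in the lane. Starts on the orange mat
- board: plywood pressing board, 0.22 kg: plate 130 (x) x 100 (y) x 10 mm; on its top centre a dark handle bar 24 mm wide (x), 70 mm long (y), 36 mm high, its top 46 mm above the underside. Origin at the centre of the underside, z up. On the jig its x lies along the jig's x (either way round). Starts on the blue pad
- mat: fixed orange mat 150 (x) x 120 (y) x 4 mm, home of the push block; origin at the centre of its underside
- pad: fixed blue pad 150 (x) x 120 (y) x 4 mm under the pressing board at the start; origin at the centre of its underside. The mat and the pad may change sides
- cap: bystander: yellow plastic cap, 40 mm across, 34 mm high, origin under its centre
- sander: bystander: reddish sanding block 50 x 90 x 32 mm, origin under its centre
- tin: bystander: low aluminium tin, 52 mm across, 30 mm high, origin under its centre
- cup: bystander: wooden cup 80 mm across, 95 mm high, origin under its centre
Mind the look-alikes: they are no part of the job. Of the things like the board, leave any that is green; of the rest the larger one is meant.

How it is judged:
By the outcome, as a careful person would: the job done as asked, in the order asked, and still so for the second after the job is handed in, with the robot touching nothing.
Of slat1, slat2, slat3, slat4, slat5 only 3 to 5 are there at a start; the rules pass over those that are not, and their reading is None.
At some moment in a run one of pusher, board may be knocked a few centimetres aside while the robot is not near it.
Once in a run the grip may slacken for a moment while it holds something.
It also fails if it takes over 208 s, if anything falls off the work surface, if the arm or the gripper's body presses on something with over 40 N, if the wrist force passes 120 N, or if a joint passes its speed limit or range.

## Robot

A 6-joint arm with a two-finger parallel gripper is mounted at the origin on the work surface. World frame = base frame: x ahead of the robot, y to its left, z up, the work surface at z = 0. Lengths are in m, angles in rad, forces in N, time in s.
With the tool pointing down it reaches from about 0.35 to 0.85 m from the base axis. Payload 8.1 kg.
Tool frame: the origin (TCP) lies at the very end of the fingers, on their centre line; the grasp point (between the pads) lies 19 mm behind it; z points along the fingers, y is the direction in which the jaws open and shut (so a half turn about z gives the same grasp; the last joint's range is limited). The gripper opens to 93 mm and grips with 3 to 60 N. Pads are 15 mm wide; open, the fingers measure 128 mm over their backs; the gripper's body (75 mm by 188 mm) begins 65 mm behind the grasp point.
Start: joints at [-1.245, 0.13, 1.488, -0, 1.523, -0.085], TCP at [0.24, -0.55, 0.219] pointing down, gripper open.
Joint ranges: [-2.96, 2.96], [-0.89, 2.26], [0.02, 2.5], [-1.34, 4.48], [0, 2.73], [-2.66, 2.66]. Speed limits (rad/s): [2.39, 2.39, 2.79, 3.14, 3.14, 3.14].

## Interface

Orientations are given as a rotation vector (axis times angle).
In Python, from plant import robot gives the robot as it stands.
- The arm moves only by the shell command python3 -m inch 'ROWS' [FORCE]. ROWS is JSON, a list that holds one entry, the list of rows, each a list of 7 numbers: the shift along the tool's x, y, z in cm, then the turn, a rotation vector about the tool's x, y, z in degrees, then the gripper command: -1 is fully open, 1 is shut, values between are in proportion. A call has 1 to 5 rows; each row shifts and turns the commanded pose from where the row before left it, along the tool's axes as they then stand; what a row does not reach is not made up. A row lasts 1/10 s, in which the tool goes at most 50 mm and 8.59 degrees, less where a joint would pass 70% of its speed; a pose out of reach is approached as far as the arm can. A call with a gripper value outside its range is refused whole. The fingers move at their own pace and stop on an object; FORCE is the grip in N (left out, the last holds). Time passes only in rows, so rows that do not move let the fingers close. It gives the time, the measured TCP pose, the force and the opening at its end, in the units of the state.
- robot.read_state(): the state, without advancing time (a new reading comes with each control period).
- robot.read_camera(name): name is "scene" or "top"; returns a dict with "image" (384x512x3 uint8, blue, green, red), "K" (3x3 intrinsics, pixels), "distortion" ([k1, k2, p1, p2, k3] as OpenCV has them; the pictures are not rectified), "R" (3x3) and "t" (3): a world point X has camera coordinates R X + t. Camera axes: x right, y down, z forward; pixel columns grow to the right and rows downward; lengths in m; the calibration is good to about 2 mm. A picture is of the moment at which its call begins. There is no depth.
- robot.close_job(): hands the job in, once; it reports no verdict.
The state is a dict: "t": time; "q": joint angles; "dq": joint speeds; "joint_torque": joint torques, N m; "tool_pos": TCP position; "orientation": TCP orientation; "force": force on the tool from outside, world axes, zero at the start; "wrist_torque": the same for the moment, N m; "opening": finger opening in m.
Only numpy, scipy, OpenCV 4.12 (cv2) and the standard library are available. Lean on these libraries where they do the work, as an engineer would, in place of code of your own. Each camera call takes 0.05 s, during which the arm holds its last target. There are 200 camera calls.

## Working session

There is one attempt and no reset: what is moved stays moved. The work goes in short steps, Python scripts to look and compute and a shell command to move; the robot and the scene stay as the last step left them, time stands still between calls to the robot, and variables do not carry over. Pictures are saved under pics/ and viewed, about 12 in all and at most 16, crops included, and the job is handed in when it is done.

```bash
ls; mkdir -p pics; python3 - <<'E'
from plant import robot
import cv2
for n in ("top","scene"):
    c=robot.read_camera(n); cv2.imwrite(f"pics/{n}0.png",cv2.resize(c["image"],(800,600),interpolation=cv2.INTER_CUBIC)); print(n,c["K"],c["distortion"],c["R"],c["t"])
print(robot.read_state())
E
```

```text
pics
top [[352.69140126   0.         258.41427356]
 [  0.         352.69140126 192.75449765]
 [  0.           0.           1.        ]] [-0.09837395  0.          0.          0.          0.        ] [[ 1.23341475e-02 -9.99922114e-01  1.90672419e-03]
 [-9.87670710e-01 -1.24805877e-02 -1.56047441e-01]
 [ 1.56059084e-01  4.14965208e-05 -9.87747721e-01]] [0.01503186 0.50274954 0.98023598]
scene [[439.13455061   0.         258.06817203]
 [  0.         439.13455061 197.44062797]
 [  0.           0.           1.        ]] [-0.02242977  0.          0.          0.          0.        ] [[ 0.08903781  0.99589089  0.01654093]
 [ 0.7180326  -0.05266884 -0.69401382]
 [-0.69029085  0.0736704  -0.71977164]] [-0.04982169 -0.30536794  1.65448014]
{'t': 0.1, 'q': array([-1.24541884e+00,  1.31068654e-01,  1.48916514e+00,  8.93191637e-06,
        1.52299046e+00, -8.54238060e-02]), 'dq': array([-0.00034213, -0.00130301, -0.00199053,  0.00107116,  0.00169245,
       -0.00162638]), 'joint_torque': array([ 8.93850411e-04, -5.61339605e+01, -4.93100309e+01,  7.70377717e-02,
        2.90238712e-02, -5.61485126e-05]), 'tool_pos': array([ 0.23945447, -0.54959453,  0.21770537]), 'orientation': array([-3.07396758e+00, -6.40426085e-01,  2.92689143e-04]), 'force': array([ 0.14791613, -0.76945967,  0.24571934]), 'wrist_torque': array([-0.02297667,  0.02001242,  0.02781915]), 'opening': 0.0924922558092292}
```

View pics/top0.png

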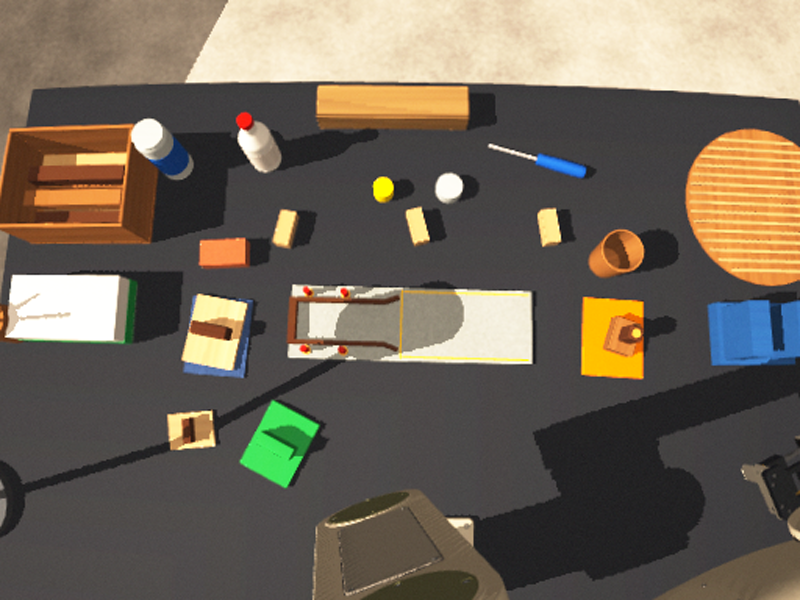

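View pics/scene0.png

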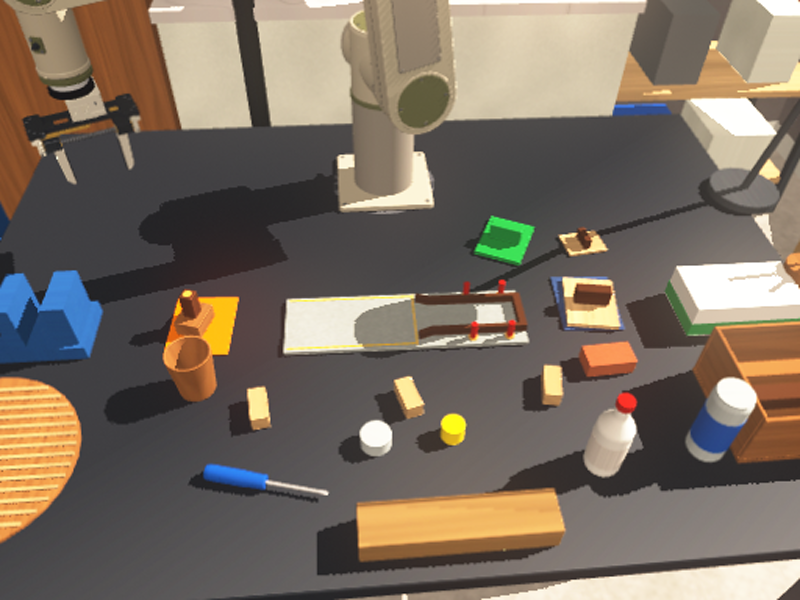

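The top view shows three loose pale slats at (285,228), (418,226) and (549,226); the slat-like bars in the crate aren't on the bench. There are three board-like things. The one at (218,332) on the blue pad is large plywood, so it's the one meant. The one at (191,430) is small and the one at (280,443) is green, so I leave both. The push block is at (625,335) on the orange mat, and the jig's fence points left (+y world).

I'll fit poses by overlapping the projected models with the masks.

```bash
cat > h.py <<'E'
import numpy as np, cv2, time
from scipy.optimize import minimize
from plant import robot
def cam(n): return robot.read_camera(n)
def proj(c,P):
    p,_=cv2.projectPoints(np.asarray(P,float).reshape(-1,3),cv2.Rodrigues(c["R"])[0],c["t"],c["K"],np.array(c["distortion"])); return p.reshape(-1,2)
def ray(c,uv,z):
    u=cv2.undistortPoints(np.array([[uv]],float),c["K"],np.array(c["distortion"])).ravel()
    d=c["R"].T@np.array([u[0],u[1],1]); o=-c["R"].T@c["t"]; return o+d*(z-o[2])/d[2]
def box(cx,cy,z0,dx,dy,dz): return np.array([[cx+a*dx/2,cy+b*dy/2,z0+e*dz] for a in(-1,1) for b in(-1,1) for e in(0,1)])
SH={"slat":[box(0,0,0,.066,.03,.03)],
"pusher":[box(0,0,0,.064,.05,.032),box(0,0,.032,.026,.026,.052)],
"board":[box(0,0,0,.13,.10,.01),box(0,0,.01,.024,.07,.036)],
"mat":[box(0,0,0,.15,.12,.004)],
"jig":[box(0,0,0,.14,.46,.01)]}
def place(P,p,z): 
    c,s=np.cos(p[2]),np.sin(p[2]); return np.c_[P[:,0]*c-P[:,1]*s+p[0],P[:,0]*s+P[:,1]*c+p[1],P[:,2]+z]
S=8
def render(c,kind,p,z):
    m=np.zeros((384*2,512*2),np.uint8)
    for B in SH[kind]:
        h=cv2.convexHull(proj(c,place(B,p,z)).astype(np.float32))
        cv2.fillConvexPoly(m,np.round((h*2+.5)*16).astype(np.int32),255,shift=4,lineType=cv2.LINE_AA)
    return m.astype(float)/255
def fit(views,kind,p0,z):
    """views: list of (camera, float mask 384x512)"""
    ms=[cv2.resize(m.astype(np.float32),(1024,768),interpolation=cv2.INTER_LINEAR) for _,m in views]
    def cost(q):
        p=(q[0]/100,q[1]/100,q[2]); r=0
        for (c,_),m in zip(views,ms):
            R=render(c,kind,p,z); r+=1-np.minimum(R,m).sum()/np.maximum(R,m).sum()
        return r
    best=None
    for d in np.radians([0,-25,25]) :
        q=np.array([p0[0]*100,p0[1]*100,p0[2]+d])
        o=minimize(cost,q,method="Nelder-Mead",options=dict(initial_simplex=q+np.array([[0,0,0],[1,0,0],[0,1,0],[0,0,.15]]),xatol=.005,fatol=1e-4))
        if best is None or o.fun<best.fun: best=o
    return np.array([best.x[0]/100,best.x[1]/100,best.x[2]]),best.fun
def colmask(c,roi,f):
    """roi in 800x600 px x0,y0,x1,y1; f(b,g,r)->bool, largest blob"""
    x0,y0,x1,y1=[int(v*.64) for v in roi]
    b,g,r=[c["image"][...,i].astype(int) for i in range(3)]
    m=np.zeros((384,512),np.uint8); m[y0:y1,x0:x1]=f(b,g,r)[y0:y1,x0:x1]
    n,l,st,_=cv2.connectedComponentsWithStats(m)
    return (l==1+np.argmax(st[1:,4])).astype(np.uint8)
E
cat > m1.py <<'E'
from h import *
t,s=cam("top"),cam("scene")
wood=lambda b,g,r:(r>65)&(r-b>18)
W=lambda uv,z:ray(t,(uv[0]*.64,uv[1]*.64),z)
draw=[]
def go(name,kind,rt,rs,f,p0,z):
    v=[(t,colmask(t,rt,f))]+([(s,colmask(s,rs,f))] if rs else [])
    p,e=fit(v,kind,p0,z); print(name,np.round(p[:2],4),round(np.degrees(p[2]),1),"cost",round(e,3)); draw.append((kind,p,z)); return p
for n,rt,rs,uv in (("A",(262,198,308,258),(532,355,572,413),(285,228)),("B",(396,198,440,252),(385,370,432,425),(418,226)),("C",(525,198,572,255),(240,380,278,437),(549,226))):
    q=W(uv,.02); go(n,"slat",rt,rs,wood,(q[0],q[1],0),0)
q=W((411,325),.01); go("jig","jig",(282,270,540,372),None,lambda b,g,r:(b>55)&(r>60),(q[0],q[1],0),0)
q=W((612,340),0); go("mat","mat",(570,290,660,385),None,lambda b,g,r:(r>60)&(r-b>45),(q[0],q[1],1.57),0)
q=W((217,335),0); go("pad","mat",(170,280,262,385),None,lambda b,g,r:(np.maximum(r,b)>65)&(abs(r-b)>18),(q[0],q[1],1.57),0)
q=W((218,332),.01); go("board","board",(170,280,262,385),(550,270,625,330),lambda b,g,r:(r>62)&(r-b>10),(q[0],q[1],1.4),.004)
q=W((622,340),.02); go("pusher","pusher",(580,295,655,380),None,lambda b,g,r:(r>50)&(r-b>20)&~((r>200)&(b<40)),(q[0],q[1],1.2),.004)
im=cv2.resize(t["image"],None,fx=3,fy=3,interpolation=cv2.INTER_CUBIC)
for k,p,z in draw:
    for B in SH[k]:
        h=cv2.convexHull(proj(t,place(B,p,z)).astype(np.float32))*3+1; cv2.polylines(im,[h.astype(np.int32)],True,(255,0,255),1)
c=lambda x0,y0,x1,y1,w,h:cv2.resize(im[int(y0*1.92):int(y1*1.92),int(x0*1.92):int(x1*1.92)],(w,h))
top=c(262,190,582,370,800,380)
bot=np.hstack([c(165,280,265,385,220,220),c(570,280,670,385,220,220),c(150,390,330,490,360,220)])
cv2.imwrite("pics/fit1.png",np.vstack([top,bot]))
E
python3 m1.py
```

```text
A [0.6463 0.255 ] -11.1 cost 0.158
B [ 0.6539 -0.0009] 15.2 cost 0.161
C [ 0.6561 -0.2588] 7.2 cost 0.161
jig [ 0.4581 -0.0042] -2.6 cost 0.35
mat [ 0.443  -0.3808] 69.0 cost 0.286
pad [0.4364 0.3811] 105.5 cost 0.307
board [0.4448 0.3855] 58.8 cost 0.671
pusher [ 0.445  -0.3928] 49.7 cost 0.222
```

View pics/fit1.png

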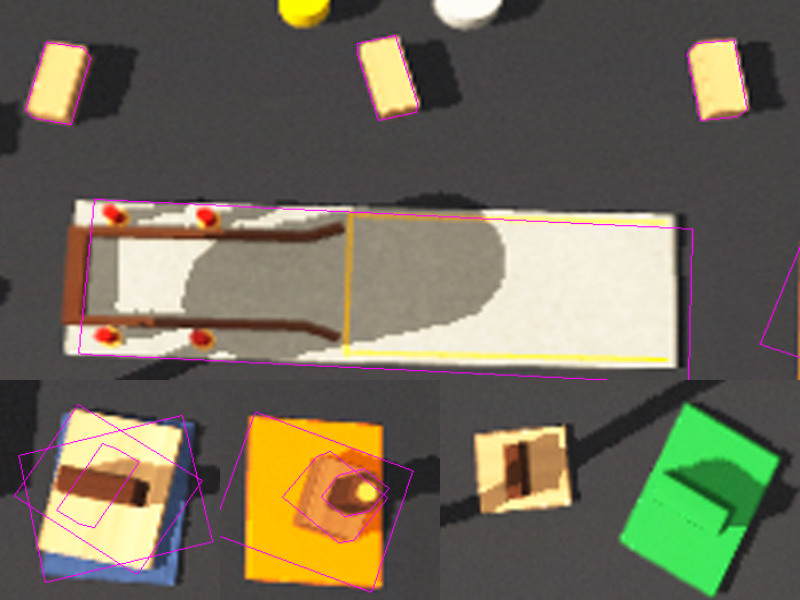

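The slat outlines fit well. The jig, board, mat and pusher failed because of a bad threshold and bad yaw seeds, so I'll fix those.

```bash
cat > m2.py <<'E'
from h import *
t,s=cam("top"),cam("scene")
W=lambda uv,z:ray(t,(uv[0]*.64,uv[1]*.64),z)
draw=[]
def hull(m):
    P=cv2.findNonZero(m); o=np.zeros_like(m); cv2.fillConvexPoly(o,cv2.convexHull(P),1); return o
def go(name,kind,v,p0,z):
    p,e=fit(v,kind,p0,z); print(name,np.round(p[:2],4),round(np.degrees(p[2]),1),"cost",round(e,3)); draw.append((kind,p,z)); return p
fj=lambda b,g,r:(r>95)|(r-b>25)
q=W((411,325),.01); j=go("jig","jig",[(t,hull(colmask(t,(282,275,540,372),lambda b,g,r:(b>85)&(abs(r-b)<60))))],(q[0],q[1],0),0)
q=W((612,340),0); go("mat","mat",[(t,hull(colmask(t,(570,290,660,385),lambda b,g,r:(r>90)&(r-b>60))))],(q[0],q[1],0),0)
q=W((217,335),0); go("pad","mat",[(t,hull(colmask(t,(170,280,262,385),lambda b,g,r:(abs(r-b)>25))))],(q[0],q[1],0),0)
fb=lambda b,g,r:(r-b>22)
q=W((218,332),.01); go("board","board",[(t,colmask(t,(170,280,262,385),fb)),(s,colmask(s,(550,270,622,330),fb))],(q[0],q[1],-.2),.004)
hsv=cv2.cvtColor(t["image"],cv2.COLOR_BGR2HSV)
fp=lambda b,g,r:(r>50)&(r-b>15)&(hsv[...,1]<215)
q=W((622,340),.02); go("pusher","pusher",[(t,colmask(t,(590,300,655,375),fp))],(q[0],q[1],-.2),.004)
# pegs red tops
for rx,ry in ((307,291),(344,292),(305,348),(342,350)):
    m=colmask(t,(rx-14,ry-14,rx+14,ry+14),lambda b,g,r:(r>120)&(g<90)&(b<90)); ys,xs=np.nonzero(m); k=ray(t,(xs.mean(),ys.mean()),.044)
    c,sn=np.cos(j[2]),np.sin(j[2]); d=k[:2]-j[:2]; print("peg in jig", np.round([d[0]*c+d[1]*sn,-d[0]*sn+d[1]*c],4),len(xs))
im=cv2.resize(t["image"],None,fx=3,fy=3,interpolation=cv2.INTER_CUBIC)
for k,p,z in draw:
    for B in SH[k]:
        h=cv2.convexHull(proj(t,place(B,p,z)).astype(np.float32))*3+1; cv2.polylines(im,[h.astype(np.int32)],True,(255,0,255),1)
c=lambda x0,y0,x1,y1,w,h:cv2.resize(im[int(y0*1.92):int(y1*1.92),int(x0*1.92):int(x1*1.92)],(w,h))
bot=np.hstack([c(165,280,265,385,390,340),c(570,280,670,385,390,340)])
cv2.imwrite("pics/fit2.png",np.vstack([c(282,275,542,372,780,260),bot]))
E
python3 m2.py
```

```text
jig [0.4634 0.0083] -0.9 cost 0.026
mat [ 0.4435 -0.3812] -2.7 cost 0.028
pad [0.4377 0.3797] -3.9 cost 0.046
board [0.4444 0.3838] -10.6 cost 0.079
pusher [ 0.444  -0.3924] -21.0 cost 0.119
peg in jig [0.0403 0.1956] 59
peg in jig [0.0386 0.1351] 24
peg in jig [-0.0391  0.2003] 48
peg in jig [-0.053   0.1248] 18
```

View pics/fit2.png

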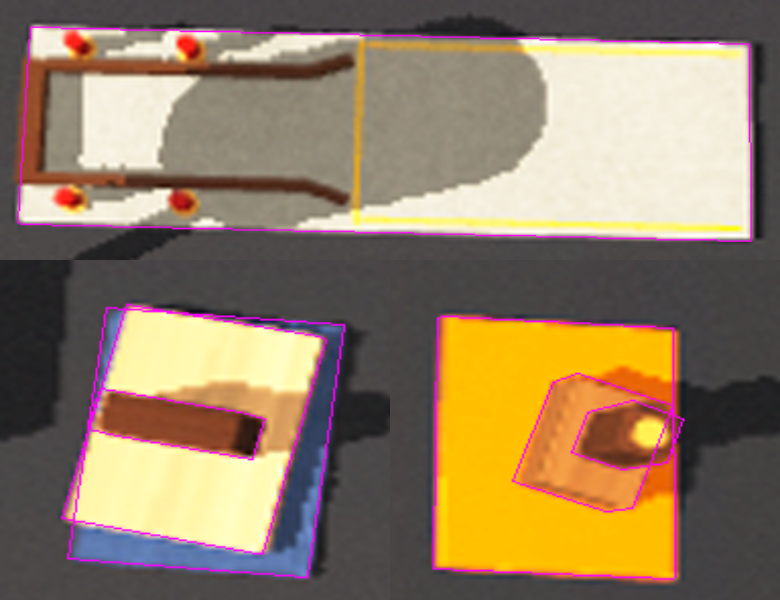

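Everything fits now. Next I'll check the fence and yellow line against the jig frame, and write a helper that turns a goal into tool-axis shifts.

```bash
cat > g.py <<'E'
import sys,numpy as np
from scipy.spatial.transform import Rotation as R
from plant import robot
# usage: g.py x y z yaw_deg [x y z yaw]... : tool-frame shift cm + turn about tool z (from measured pose)
s=robot.read_state(); p=np.array(s["tool_pos"]); M=R.from_rotvec(s["orientation"]); 
x=M.as_matrix()[:,0]; print("t",round(s["t"],1),"tcp",np.round(p,4),"yaw",round(np.degrees(np.arctan2(x[1],x[0])),2),"tilt",np.round(M.as_matrix()[:2,2],4),"F",np.round(s["force"],1),"open",round(s["opening"],4))
a=list(map(float,sys.argv[1:]))
for i in range(0,len(a),4):
    y=np.radians(a[i+3]); G=R.from_matrix(np.array([[np.cos(y),np.sin(y),0],[np.sin(y),-np.cos(y),0],[0,0,-1]]))
    g=np.array(a[i:i+3]); d=M.inv().apply(g-p)*100; r=np.degrees((M.inv()*G).as_rotvec())
    d2=G.inv().apply(g-p)*100
    print("-> ",a[i:i+4],"shift before turn",np.round(d,2),"turn",np.round(r,2),"shift after turn",np.round(d2,2)); M,p=G,g
E
python3 - <<'E'
from h import *
t=cam("top")
J=np.array([.4634,.0083,np.radians(-.9)])
def tj(k): c,s=np.cos(J[2]),np.sin(J[2]); d=k[:2]-J[:2]; return np.round([d[0]*c+d[1]*s,-d[0]*s+d[1]*c],4)
px=lambda u,v,z:ray(t,((282+u/3)*.64,(275+v*97/260)*.64),z)
print("fence top in edge",tj(px(45,75,.028)),tj(px(41,170,.028)),"bottom",tj(px(48,120,.01)))
print("yellow",tj(px(361,42,.01)),tj(px(356,222,.01)))
print("walls top inner?",tj(px(200,71,.028)),tj(px(200,181,.028)))
for n,u,z in(("cup base",(608,265),0),("cap",(383,190),.034),("tin",(449,188),.03),("sander",(224,253),.03)): print(n,np.round(ray(t,(u[0]*.64,u[1]*.64),z),3))
print("cam",-t["R"].T@t["t"])
E
python3 g.py .6463 .255 .12 -11.1
```

```text
fence top in edge [0.0316 0.2139] [-0.035   0.2125] bottom [0.0021 0.2137]
yellow [0.0638 0.017 ] [-0.0641  0.0165]
walls top inner? [0.0372 0.1168] [-0.0397  0.1135]
cup base [ 0.586 -0.381  0.   ]
cap [0.72  0.064 0.034]
tin [ 0.727 -0.064  0.03 ]
sander [0.593 0.367 0.03 ]
cam [0.34339086 0.02126462 1.04664997]
t 0.3 tcp [ 0.2396 -0.55    0.2184] yaw 23.54 tilt [-0.0002  0.0004] F [0.1 0.1 1. ] open 0.0932
->  [0.6463, 0.255, 0.12, -11.1] shift before turn [ 69.43 -57.55   9.87] turn [-2.000e-02  1.000e-02  3.464e+01] shift after turn [ 24.41 -86.82   9.84]
```

```bash
python3 g.py .6561 -.2588 .13 7.2 .6561 -.2588 .012 7.2
```

```text
t 0.3 tcp [ 0.2396 -0.55    0.2184] yaw 23.54 tilt [-0.0002  0.0004] F [0.1 0.1 1. ] open 0.0932
->  [0.6561, -0.2588, 0.13, 7.2] shift before turn [ 49.81 -10.06   8.85] turn [-0.02  0.   16.34] shift after turn [ 44.97 -23.67   8.84]
->  [0.6561, -0.2588, 0.012, 7.2] shift before turn [ 0.   0.  11.8] turn [0. 0. 0.] shift after turn [ 0.   0.  11.8]
```

```bash
I="python3 -m inch"
python3 -m inch '[[[4.15,-0.84,0,0,0,0,-1],[4.15,-0.84,0,0,0,0,-1],[4.15,-0.84,0,0,0,0,-1],[4.15,-0.84,0,0,0,0,-1],[4.15,-0.84,0,0,0,0,-1]]]' 20
python3 -m inch '[[[4.15,-0.84,0,0,0,0,-1],[4.15,-0.84,0,0,0,0,-1],[4.15,-0.84,0,0,0,0,-1],[4.15,-0.84,0,0,0,0,-1],[4.15,-0.84,0,0,0,0,-1]]]'
python3 -m inch '[[[4.15,-0.84,2,0,0,0,-1],[4.15,-0.84,2,0,0,0,-1],[0,0,2.4,0,0,8.17,-1],[0,0,2.4,0,0,8.17,-1],[0,0,0,0,0,0,-1]]]'
python3 g.py .6561 -.2588 .012 7.2
```

```text
t: 0.85
tool_pos: [0.4143, -0.4276, 0.2187]
orientation: [3.075, 0.64, 0.0]
force: [0.3, -0.7, -0.6]
opening: 0.0932
t: 1.35
tool_pos: [0.5879, -0.3061, 0.2187]
orientation: [3.075, 0.641, 0.0]
force: [0.1, -1.2, 0.0]
opening: 0.0931
t: 1.85
tool_pos: [0.6535, -0.257, 0.1253]
orientation: [-3.132, -0.194, 0.011]
force: [-0.7, -0.1, 0.3]
opening: 0.0928
t 1.9 tcp [ 0.6535 -0.257   0.1253] yaw 7.11 tilt [-0.0073  0.0035] F [-0.7 -0.1  0.3] open 0.0928
->  [0.6561, -0.2588, 0.012, 7.2] shift before turn [ 0.31  0.26 11.33] turn [-0.25  0.39 -0.09] shift after turn [ 0.23  0.21 11.33]
```

```bash
python3 -m inch '[[[0.1,0.1,4,0,0,0,-1],[0.1,0.1,4,0,0,0,-1],[0,0,2.5,0,0,0,-1],[0,0,0.6,0,0,0,-1],[0,0,0,0,0,0,-1]]]'
python3 g.py .6561 -.2588 .012 7.2
python3 -m inch '[[[0,0,0,0,0,0,1],[0,0,0,0,0,0,1],[0,0,0,0,0,0,1],[0,0,0,0,0,0,1],[0,0,0,0,0,0,1]]]' 25
python3 -m inch '[[[0,0,0,0,0,0,1],[0,0,0,0,0,0,1],[0,0,-2,0,0,0,1],[0,0,-4,0,0,0,1],[0,0,-4,0,0,0,1]]]'
python3 -m inch '[[[0,0,-4,0,0,0,1],[0,0,0,0,0,0,1],[0,0,0,0,0,0,1]]]'
python3 g.py .4634 .0083 .15 -.9
```

```text
t: 2.35
tool_pos: [0.6579, -0.2607, 0.0198]
orientation: [-3.135, -0.2, 0.001]
force: [0.1, -0.0, 0.3]
opening: 0.0929
t 2.4 tcp [ 0.6579 -0.2607  0.0198] yaw 7.31 tilt [-0.0008  0.0004] F [ 0.1 -0.   0.3] open 0.0929
->  [0.6561, -0.2588, 0.012, 7.2] shift before turn [-0.15 -0.21  0.78] turn [-0.03  0.04  0.11] shift after turn [-0.15 -0.21  0.78]
t: 2.85
tool_pos: [0.6584, -0.2606, 0.0202]
orientation: [3.135, 0.197, 0.001]
force: [0.1, 0.9, 0.3]
opening: 0.0577
t: 3.35
tool_pos: [0.6571, -0.26, 0.1192]
orientation: [-3.134, -0.197, 0.004]
force: [-0.4, -0.3, 0.2]
opening: 0.0174
t: 3.65
tool_pos: [0.6592, -0.261, 0.1617]
orientation: [3.134, 0.197, 0.005]
force: [-0.5, 0.2, -0.5]
opening: 0.0008
t 3.6 tcp [ 0.6592 -0.261   0.1617] yaw 7.2 tilt [ 0.0032 -0.0015] F [-0.5  0.2 -0.5] open 0.0008
->  [0.4634, 0.0083, 0.15, -0.9] shift before turn [-16.05 -29.17   1.06] turn [ 0.1  -0.18  8.1 ] shift after turn [-20.   -26.62   1.17]
```

The lift began before the jaws had closed (they need about 1.2 s). I'll reopen, check where the slat is, and retry.

```bash
python3 -m inch '[[[0,0,0,0,0,0,-1],[0,0,0,0,0,0,-1],[0,0,0,0,0,0,-1],[0,0,0,0,0,0,-1],[0,0,0,0,0,0,-1]]]'
python3 -m inch '[[[0,0,0,0,0,0,-1],[0,0,0,0,0,0,-1],[0,0,0,0,0,0,-1],[0,0,0,0,0,0,-1],[0,0,0,0,0,0,-1]]]'
python3 g.py .6561 -.2588 .012 7.2
python3 - <<'E'
from h import *
s=cam("scene")
m=colmask(s,(235,375,282,440),lambda b,g,r:(r>65)&(r-b>18))
print(fit([(s,m)],"slat",(.656,-.259,.12),0))
E
```

```text
t: 4.15
tool_pos: [0.658, -0.2604, 0.1591]
orientation: [-3.135, -0.197, 0.001]
force: [-1.2, 0.9, 0.3]
opening: 0.0356
t: 4.65
tool_pos: [0.6582, -0.2606, 0.1597]
orientation: [3.135, 0.197, 0.0]
force: [-0.3, 0.2, -0.0]
opening: 0.0759
t 4.7 tcp [ 0.6582 -0.2606  0.1597] yaw 7.2 tilt [ 0.0001 -0.0001] F [-0.3  0.2 -0. ] open 0.0759
->  [0.6561, -0.2588, 0.012, 7.2] shift before turn [-0.19 -0.2  14.77] turn [ 0.   -0.01 -0.  ] shift after turn [-0.19 -0.2  14.77]
(array([ 0.65517579, -0.25851003,  0.12468188]), np.float64(0.06383653264618849))
```

```bash
python3 -m inch '[[[-0.1,-0.1,4,0,0,0,-0.4],[-0.1,-0.1,4,0,0,0,-0.4],[0,0,4,0,0,0,-0.4],[0,0,2.3,0,0,0,-0.4],[0,0,0.5,0,0,0,-0.4]]]'
python3 -m inch '[[[0,0,0,0,0,0,-0.4],[0,0,0,0,0,0,1],[0,0,0,0,0,0,1],[0,0,0,0,0,0,1],[0,0,0,0,0,0,1]]]' 25
python3 g.py
python3 -m inch '[[[0,0,0,0,0,0,1],[0,0,0,0,0,0,1],[0,0,0,0,0,0,1],[0,0,0,0,0,0,1],[0,0,0,0,0,0,1]]]'
python3 -m inch '[[[0,0,-2,0,0,0,1],[0,0,-4,0,0,0,1],[0,0,-4,0,0,0,1],[0,0,-3,0,0,0,1],[0,0,0,0,0,0,1]]]'
python3 g.py .4634 .0083 .15 -.9
```

```text
t: 5.2
tool_pos: [0.6529, -0.2573, 0.0068]
orientation: [-3.132, -0.197, 0.01]
force: [-0.5, -0.1, -0.2]
opening: 0.0652
t: 5.7
tool_pos: [0.6566, -0.2592, 0.0129]
orientation: [3.134, 0.197, 0.002]
force: [-1.1, -0.3, -0.8]
opening: 0.0377
t 5.7 tcp [ 0.6566 -0.2592  0.0129] yaw 7.2 tilt [ 0.0016 -0.0008] F [-1.1 -0.3 -0.8] open 0.0377
t: 6.2
tool_pos: [0.6563, -0.259, 0.0122]
orientation: [3.135, 0.197, 0.001]
force: [-1.0, -0.5, 6.1]
opening: 0.0296
t: 6.7
tool_pos: [0.659, -0.2602, 0.1483]
orientation: [3.131, 0.197, 0.013]
force: [0.9, -0.1, -0.1]
opening: 0.0301
t 6.7 tcp [ 0.659  -0.2602  0.1483] yaw 7.2 tilt [ 0.0086 -0.0041] F [ 0.9 -0.1 -0.1] open 0.0301
->  [0.4634, 0.0083, 0.15, -0.9] shift before turn [-16.04 -29.09  -0.45] turn [ 0.26 -0.48  8.1 ] shift after turn [-19.98 -26.54  -0.17]
```

```bash
python3 -m inch '[[[-1,-1.8,0,0,0,0,1],[-2,-3.64,0,0,0,0,1],[-2,-3.64,0,0,0,0,1],[-2,-3.64,0,0,0,0,1],[-2,-3.64,0,0,0,0,1]]]'
python3 -m inch '[[[-2,-3.64,0,0,0,0,1],[-2,-3.64,0,0,0,0,1],[-2,-3.64,0,0,0,0,1],[-1,-1.8,0,0,0,8.1,1],[0,0,0,0,0,0,1]]]'
python3 -m inch '[[[0,0,0,0,0,0,1],[0,0,0,0,0,0,1],[0,0,0,0,0,0,1],[0,0,0,0,0,0,1]]]'
python3 g.py .4634 .0083 .024 -.9
```

```text
t: 7.2
tool_pos: [0.5441, -0.1063, 0.1397]
orientation: [-3.134, -0.197, 0.004]
force: [0.2, 0.2, -0.0]
opening: 0.0298
t: 7.7
tool_pos: [0.4586, 0.0117, 0.1401]
orientation: [-3.141, 0.027, 0.004]
force: [0.5, -0.2, -1.3]
opening: 0.0298
t: 8.1
tool_pos: [0.4611, 0.009, 0.1414]
orientation: [3.141, -0.025, -0.001]
force: [0.0, 0.3, -1.2]
opening: 0.0299
t 8.1 tcp [0.4611 0.009  0.1414] yaw -0.92 tilt [-0.0004 -0.    ] F [ 0.   0.3 -1.2] open 0.0299
->  [0.4634, 0.0083, 0.024, -0.9] shift before turn [ 0.24  0.06 11.74] turn [ 0.    0.02 -0.02] shift after turn [ 0.23  0.07 11.74]
```

```bash
python3 -m inch '[[[0.24,0.06,4,0,0,0,1],[0,0,3,0,0,0,1],[0,0,2.5,0,0,0,1],[0,0,1.3,0,0,0,1],[0,0,0.5,0,0,0,1]]]'
python3 -m inch '[[[0,0,0.2,0,0,0,1],[0,0,0.2,0,0,0,1],[0,0,0.15,0,0,0,1],[0,0,0,0,0,0,1],[0,0,0,0,0,0,1]]]'
python3 g.py
python3 -m inch '[[[0,0,0,0,0,0,0.1],[0,0,0,0,0,0,0.1],[0,0,0,0,0,0,0.1],[0,0,-1.5,0,0,0,0.1],[0,0,-3,0,0,0,0.1]]]'
python3 -m inch '[[[0,0,-4,0,0,0,0],[0,0,-3,0,0,0,-0.4],[0,0,0,0,0,0,-0.4],[0,0,0,0,0,0,-0.4]]]'
python3 g.py .6539 -.0009 .13 15.2 .6539 -.0009 .010 15.2
```

```text
t: 8.6
tool_pos: [0.4622, 0.0089, 0.0272]
orientation: [-3.141, 0.025, 0.004]
force: [-0.5, 0.4, -0.5]
opening: 0.0299
t: 9.1
tool_pos: [0.4636, 0.009, 0.0237]
orientation: [3.141, -0.025, 0.002]
force: [-0.3, -0.4, -1.5]
opening: 0.0298
t 9.1 tcp [0.4636 0.009  0.0237] yaw -0.9 tilt [ 0.001  -0.0001] F [-0.3 -0.4 -1.5] open 0.0298
t: 9.6
tool_pos: [0.4607, 0.0092, 0.0662]
orientation: [-3.141, 0.025, 0.008]
force: [0.1, 0.2, -0.6]
opening: 0.0419
t: 10.0
tool_pos: [0.4638, 0.009, 0.1388]
orientation: [3.141, -0.025, 0.003]
force: [-0.2, 1.1, -0.3]
opening: 0.0637
t 10.0 tcp [0.4638 0.009  0.1388] yaw -0.9 tilt [ 0.0019 -0.0002] F [-0.2  1.1 -0.3] open 0.0637
->  [0.6539, -0.0009, 0.13, 15.2] shift before turn [19.02  0.69  0.91] turn [  0.02  -0.11 -16.1 ] shift after turn [18.09  5.94  0.88]
->  [0.6539, -0.0009, 0.01, 15.2] shift before turn [ 0.  0. 12.] turn [0. 0. 0.] shift after turn [ 0.  0. 12.]
```

```bash
python3 -m inch '[[[2,0.07,0,0,0,0,-0.4],[4,0.14,0,0,0,0,-0.4],[4,0.14,0,0,0,0,-0.4],[4,0.14,0,0,0,0,-0.4],[4,0.14,0,0,0,0,-0.4]]]'
python3 -m inch '[[[1,0.04,0,0,0,-8.05,-0.4],[0,0,4,0,0,-8.05,-0.4],[0,0,4,0,0,0,-0.4],[0,0,0,0,0,0,-0.4],[0,0,0,0,0,0,-0.4]]]'
python3 -m inch '[[[0,0,0,0,0,0,-0.4],[0,0,0,0,0,0,-0.4]]]'
python3 g.py .6539 -.0009 .010 15.2
```

```text
t: 10.5
tool_pos: [0.6432, -0.0001, 0.1352]
orientation: [-3.141, 0.025, 0.006]
force: [0.2, -0.4, 0.7]
opening: 0.0651
t: 11.0
tool_pos: [0.651, -0.0005, 0.056]
orientation: [-3.113, -0.414, 0.008]
force: [0.0, -0.8, -0.6]
opening: 0.0651
t: 11.2
tool_pos: [0.6549, -0.0008, 0.0611]
orientation: [3.113, 0.415, 0.007]
force: [0.6, 0.6, 1.0]
opening: 0.065
t 11.2 tcp [ 0.6549 -0.0008  0.0611] yaw 15.19 tilt [ 0.0043 -0.0004] F [0.6 0.6 1. ] open 0.065
->  [0.6539, -0.0009, 0.01, 15.2] shift before turn [-0.12 -0.02  5.11] turn [ 0.08 -0.23 -0.02] shift after turn [-0.09 -0.02  5.11]
```

```bash
python3 -m inch '[[[-0.1,0,3,0,0,0,-0.4],[0,0,1.5,0,0,0,-0.4],[0,0,0.5,0,0,0,-0.4],[0,0,0,0,0,0,1],[0,0,0,0,0,0,1]]]'
python3 -m inch '[[[0,0,0,0,0,0,1],[0,0,0,0,0,0,1],[0,0,0,0,0,0,1],[0,0,0,0,0,0,1],[0,0,0,0,0,0,1]]]'
python3 g.py
python3 -m inch '[[[0,0,-2,0,0,0,1],[0,0,-4,0,0,0,1],[0,0,-4,0,0,8.05,1],[0,0,-3,0,0,8.05,1],[-2,0.7,0,0,0,0,1]]]'
python3 -m inch '[[[-4,1.35,0,0,0,0,1],[-4,1.35,0,0,0,0,1],[-4,1.35,0,0,0,0,1],[-3,1,0,0,0,0,1],[-2.06,0.63,0,0,0,0,1]]]'
python3 -m inch '[[[0,0,3,0,0,0,1],[0,0,3,0,0,0,1],[0,0,0,0,0,0,1],[0,0,0,0,0,0,1],[0,0,0,0,0,0,1]]]'
python3 g.py .4623 -.0617 .021 -.9
```

```text
t: 11.7
tool_pos: [0.6528, -0.001, 0.0092]
orientation: [3.114, 0.415, 0.002]
force: [0.2, 0.2, 0.1]
opening: 0.0538
t: 12.2
tool_pos: [0.6526, -0.001, 0.0088]
orientation: [3.114, 0.415, 0.002]
force: [-0.3, -0.1, 4.5]
opening: 0.03
t 12.2 tcp [ 0.6526 -0.001   0.0088] yaw 15.2 tilt [ 0.001  -0.0001] F [-0.3 -0.1  4.5] open 0.03
t: 12.7
tool_pos: [0.6365, -0.0074, 0.1448]
orientation: [3.141, -0.032, 0.017]
force: [-0.0, -0.5, 0.5]
opening: 0.03
t: 13.2
tool_pos: [0.4583, -0.0621, 0.1376]
orientation: [-3.141, 0.026, 0.002]
force: [-0.1, 0.1, -0.7]
opening: 0.0302
t: 13.7
tool_pos: [0.4616, -0.0619, 0.0798]
orientation: [3.141, -0.024, 0.003]
force: [0.1, -0.3, 0.1]
opening: 0.0298
t 13.7 tcp [ 0.4616 -0.0619  0.0798] yaw -0.89 tilt [ 0.0019 -0.0004] F [ 0.1 -0.3  0.1] open 0.0298
->  [0.4623, -0.0617, 0.021, -0.9] shift before turn [ 0.06 -0.02  5.88] turn [ 0.02 -0.11  0.01] shift after turn [ 0.07 -0.02  5.88]
```

```bash
python3 -m inch '[[[0.1,0,3,0,0,0,1],[0,0,2,0,0,0,1],[0,0,0.5,0,0,0,1],[0,0,0.25,0,0,0,1],[0,0,0.2,0,0,0,1]]]'
python3 -m inch '[[[0,0,0,0,0,0,1],[0,0,0,0,0,0,1],[0,0,0,0,0,0,0.1],[0,0,0,0,0,0,0.1],[0,0,0,0,0,0,0.1]]]'
python3 g.py
python3 -m inch '[[[0,0,-1.5,0,0,0,0.1],[0,0,-3,0,0,0,0.1],[0,0,-4,0,0,0,0],[0,0,-3,0,0,0,-0.4],[0,0,0,0,0,0,-0.4]]]'
python3 -m inch '[[[0,0,0,0,0,0,-0.4],[0,0,0,0,0,0,-0.4]]]'
python3 g.py .6463 .255 .07 -11.1 .6463 .255 .010 -11.1
```

```text
t: 14.2
tool_pos: [0.4628, -0.062, 0.0201]
orientation: [3.141, -0.025, 0.003]
force: [1.2, -0.4, -0.5]
opening: 0.0297
t: 14.7
tool_pos: [0.4617, -0.0618, 0.0189]
orientation: [3.141, -0.025, 0.001]
force: [0.1, 1.5, 0.0]
opening: 0.0415
t 14.7 tcp [ 0.4617 -0.0618  0.0189] yaw -0.91 tilt [ 0.0004 -0.0001] F [0.1 1.5 0. ] open 0.0415
t: 15.2
tool_pos: [0.4648, -0.0625, 0.1389]
orientation: [3.139, -0.025, 0.013]
force: [0.7, 0.9, -0.2]
opening: 0.0578
t: 15.4
tool_pos: [0.4606, -0.0615, 0.1323]
orientation: [-3.141, 0.025, 0.003]
force: [-0.8, -0.2, -0.1]
opening: 0.0647
t 15.4 tcp [ 0.4606 -0.0615  0.1323] yaw -0.9 tilt [-0.002   0.0005] F [-0.8 -0.2 -0.1] open 0.0647
->  [0.6463, 0.255, 0.07, -11.1] shift before turn [ 18.08 -31.94   6.2 ] turn [-0.02  0.12 10.2 ] shift after turn [ 12.13 -34.63   6.23]
->  [0.6463, 0.255, 0.01, -11.1] shift before turn [0. 0. 6.] turn [0. 0. 0.] shift after turn [0. 0. 6.]
```

```bash
python3 -m inch '[[[1,-1.78,0,0,0,0,-0.4],[2,-3.55,0,0,0,0,-0.4],[2,-3.55,0,0,0,0,-0.4],[2,-3.55,0,0,0,0,-0.4],[2,-3.55,0,0,0,0,-0.4]]]'
python3 -m inch '[[[2,-3.55,0,0,0,0,-0.4],[2,-3.55,0,0,0,0,-0.4],[2,-3.55,0,0,0,0,-0.4],[2,-3.55,0,0,0,0,-0.4],[1.08,-1.78,0,0,0,5.1,-0.4]]]'
python3 -m inch '[[[0,0,3,0,0,5.1,-0.4],[0,0,3,0,0,0,-0.4],[0,0,0,0,0,0,-0.4],[0,0,0,0,0,0,-0.4],[0,0,0,0,0,0,-0.4]]]'
python3 g.py .6463 .255 .010 -11.1
```

```text
t: 15.9
tool_pos: [0.5534, 0.098, 0.1314]
orientation: [3.141, -0.025, -0.005]
force: [1.0, 0.2, -0.0]
opening: 0.0655
t: 16.4
tool_pos: [0.6467, 0.2577, 0.1306]
orientation: [3.137, -0.162, -0.005]
force: [0.6, -0.5, -0.9]
opening: 0.0651
t: 16.9
tool_pos: [0.648, 0.255, 0.075]
orientation: [-3.126, 0.304, -0.002]
force: [0.1, -0.8, 0.5]
opening: 0.0653
t 16.9 tcp [0.648 0.255 0.075] yaw -11.11 tilt [0.0014 0.0005] F [ 0.1 -0.8  0.5] open 0.0653
->  [0.6463, 0.255, 0.01, -11.1] shift before turn [-0.18  0.04  6.5 ] turn [-0.04 -0.07 -0.01] shift after turn [-0.17  0.03  6.5 ]
```

```bash
python3 -m inch '[[[-0.15,0,3,0,0,0,-0.4],[0,0,2.5,0,0,0,-0.4],[0,0,0.9,0,0,0,-0.4],[0,0,0,0,0,0,1],[0,0,0,0,0,0,1]]]'
python3 -m inch '[[[0,0,0,0,0,0,1],[0,0,0,0,0,0,1],[0,0,0,0,0,0,1],[0,0,0,0,0,0,1],[0,0,0,0,0,0,1]]]'
python3 g.py
python3 -m inch '[[[0,0,-2,0,0,0,1],[0,0,-4,0,0,0,1],[0,0,-4,0,0,-5.1,1],[0,0,-3,0,0,-5.1,1],[-1.79,3.9,0,0,0,0,1]]]'
python3 -m inch '[[[-1.79,3.9,0,0,0,0,1],[-1.79,3.9,0,0,0,0,1],[-1.79,3.9,0,0,0,0,1],[-1.79,3.9,0,0,0,0,1],[-1.79,3.9,0,0,0,0,1]]]'
python3 -m inch '[[[-1.79,3.9,0,0,0,0,1],[-1.79,3.9,0,0,0,0,1],[-1.79,3.9,0,0,0,0,1],[-1.1,2.5,0,0,0,0,1],[-0.7,1.4,0,0,0,0,1]]]'
python3 -m inch '[[[0,0,3,0,0,0,1],[0,0,3,0,0,0,1],[0,0,0,0,0,0,1],[0,0,0,0,0,0,1],[0,0,0,0,0,0,1]]]'
python3 g.py .4612 -.1317 .021 -.9
```

```text
t: 17.4
tool_pos: [0.6471, 0.2555, 0.0117]
orientation: [-3.126, 0.304, -0.004]
force: [-0.0, -0.4, -0.3]
opening: 0.0533
t: 17.9
tool_pos: [0.6466, 0.2555, 0.0108]
orientation: [-3.126, 0.304, -0.002]
force: [-1.1, -0.3, 5.6]
opening: 0.0297
t 17.9 tcp [0.6466 0.2555 0.0108] yaw -11.1 tilt [0.0016 0.0004] F [-1.1 -0.3  5.6] open 0.0297
t: 18.4
tool_pos: [0.6316, 0.2207, 0.1467]
orientation: [-3.137, 0.014, -0.018]
force: [1.6, -0.8, -0.0]
opening: 0.03
t: 18.9
tool_pos: [0.5336, 0.0217, 0.1394]
orientation: [3.141, -0.024, -0.0]
force: [0.9, -0.5, -0.6]
opening: 0.03
t: 19.4
tool_pos: [0.4594, -0.1338, 0.1396]
orientation: [3.141, -0.028, -0.0]
force: [-0.9, 0.5, -0.3]
opening: 0.0301
t: 19.9
tool_pos: [0.4617, -0.1321, 0.0814]
orientation: [3.141, -0.024, 0.003]
force: [0.9, 0.8, -0.7]
opening: 0.0299
t 19.9 tcp [ 0.4617 -0.1321  0.0814] yaw -0.88 tilt [ 0.0021 -0.0009] F [ 0.9  0.8 -0.7] open 0.0299
->  [0.4612, -0.1317, 0.021, -0.9] shift before turn [-0.07 -0.05  6.04] turn [ 0.05 -0.12  0.02] shift after turn [-0.05 -0.04  6.04]
```

```bash
python3 -m inch '[[[0,0,3,0,0,0,1],[0,0,2,0,0,0,1],[0,0,0.5,0,0,0,1],[0,0,0.25,0,0,0,1],[0,0,0.2,0,0,0,1]]]'
python3 -m inch '[[[0,0,0,0,0,0,1],[0,0,0,0,0,0,1],[0,0,0,0,0,0,0.1],[0,0,0,0,0,0,0.1],[0,0,0,0,0,0,0.1]]]'
python3 g.py
python3 -m inch '[[[0,0,-1.5,0,0,0,0.1],[0,0,-3,0,0,0,0.1],[0,0,-4,0,0,0,0],[0,0,-4,0,0,0,-0.4],[-3,0,-3,0,0,0,-0.4]]]'
python3 -m inch '[[[-4,0,-1,0,0,0,-0.4],[-4,0,0,0,0,0,-0.4],[0,0,0,0,0,0,-0.4],[0,0,0,0,0,0,-0.4]]]'
cat > m3.py <<'E'
from h import *
import sys
t=cam("top"); W=lambda uv,z:ray(t,(uv[0]*.64,uv[1]*.64),z)
hsv=cv2.cvtColor(t["image"],cv2.COLOR_BGR2HSV)
fp=lambda b,g,r:(r>50)&(r-b>15)&(hsv[...,1]<215)
q=W((622,340),.02); p,e=fit([(t,colmask(t,(570,280,665,390),fp))],"pusher",(q[0],q[1],-.2),.004); print("pusher",np.round(p[:2],4),np.degrees(p[2]),e)
im=cv2.resize(t["image"],None,fx=3,fy=3,interpolation=cv2.INTER_CUBIC)
for B in SH["pusher"]:
    h=cv2.convexHull(proj(t,place(B,p,.004)).astype(np.float32))*3+1; cv2.polylines(im,[h.astype(np.int32)],True,(255,0,255),1)
cv2.imwrite("pics/"+sys.argv[1],cv2.resize(im[520:760,540:1290],(800,256)))
E
python3 m3.py a3.png; python3 g.py
```

```text
t: 20.4
tool_pos: [0.4619, -0.1323, 0.0216]
orientation: [3.141, -0.024, 0.003]
force: [0.1, -0.3, -0.4]
opening: 0.0301
t: 20.9
tool_pos: [0.4608, -0.1319, 0.0204]
orientation: [3.141, -0.025, 0.001]
force: [0.2, -0.0, 0.0]
opening: 0.0418
t 20.9 tcp [ 0.4608 -0.1319  0.0204] yaw -0.9 tilt [ 0.0004 -0.0001] F [ 0.2 -0.   0. ] open 0.0418
t: 21.4
tool_pos: [0.4326, -0.1318, 0.1782]
orientation: [3.14, -0.024, 0.006]
force: [0.3, -0.4, 1.1]
opening: 0.058
t: 21.8
tool_pos: [0.3507, -0.1304, 0.1856]
orientation: [3.14, -0.026, 0.003]
force: [0.6, -0.4, 0.9]
opening: 0.0653
pusher [ 0.3852 -0.3802] -18.26660398942132 0.7080638187542425
t 21.9 tcp [ 0.3512 -0.1303  0.1855] yaw -0.93 tilt [ 0.0015 -0.0006] F [ 0.9 -0.8 -0.8] open 0.0653
```

View pics/a3.png

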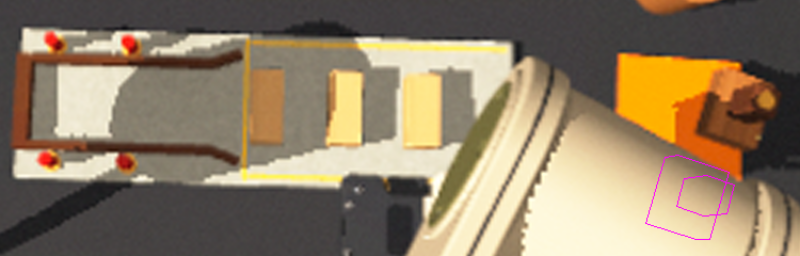

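The three slats lie crosswise, at crop x≈267, 345 and 422. The push block has been knocked to the mat's right edge (crop 740,105), and the arm spoiled the fit. I'll clear the arm and look again.

```bash
python3 -m inch '[[[0,-4,0,0,0,0,-0.1],[0,-4.5,0,0,0,0,-0.1],[0,-4.5,0,0,0,0,-0.1],[0,-4.5,0,0,0,0,-0.1],[0,-4.5,0,0,0,0,-0.1]]]'
cat > m3.py <<'E'
from h import *
import sys
t,s=cam("top"),cam("scene")
Z=float(sys.argv[2])
def f(c):
    hsv=cv2.cvtColor(c["image"],cv2.COLOR_BGR2HSV); return lambda b,g,r:(r>45)&(r-b>15)&(hsv[...,1]<215)
mt=colmask(t,(600,295,675,380),f(t)); ms=colmask(s,(160,280,240,345),f(s))
for nm,v in(("both",[(t,mt),(s,ms)]),("top",[(t,mt)])):
    p,e=fit(v,"pusher",(.45,-.42,-.5),Z); print(nm,np.round(p[:2],4),np.degrees(p[2]),e)
    if nm=="top" : pass
    else: P=p
out=[]
for c,m,(x0,y0,x1,y1) in((t,mt,(560,280,680,390)),(s,ms,(140,260,260,370))):
    im=cv2.resize(c["image"],None,fx=5,fy=5,interpolation=cv2.INTER_CUBIC)
    for B in SH["pusher"]:
        h=cv2.convexHull(proj(c,place(B,P,Z)).astype(np.float32))*5+2; cv2.polylines(im,[h.astype(np.int32)],True,(255,0,255),1)
    cc,_=cv2.findContours(cv2.resize(m,None,fx=5,fy=5,interpolation=cv2.INTER_NEAREST),0,1); cv2.drawContours(im,cc,-1,(0,255,0),1)
    out.append(cv2.resize(im[int(y0*3.2):int(y1*3.2),int(x0*3.2):int(x1*3.2)],(400,367)))
cv2.imwrite("pics/"+sys.argv[1],np.hstack(out))
E
python3 m3.py a4.png .003; python3 g.py
```

```text
t: 22.35
tool_pos: [0.3546, 0.0921, 0.1852]
orientation: [-3.141, 0.024, 0.0]
force: [0.8, 0.4, 0.1]
opening: 0.0511
both [ 0.4675 -0.4278] -15.355914083463729 0.5523393746461219
top [ 0.468  -0.4308] -21.886795513454537 0.15675219017396214
t 22.4 tcp [0.354  0.0954 0.185 ] yaw -0.41 tilt [-0.0011  0.002 ] F [ 0.2 -0.1  0.2] open 0.0509
```

View pics/a4.png

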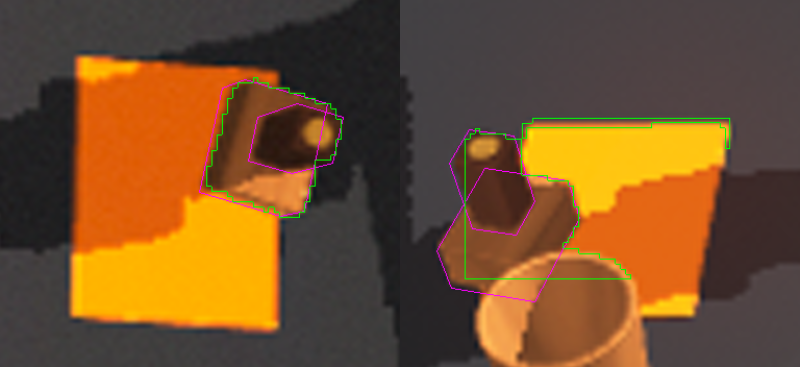

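```bash
python3 - <<'E'
from h import *
t,s=cam("top"),cam("scene")
print(ray(t,(653.6*.64,319.9*.64),.088), ray(s,(166.5*.64,304.5*.64),.088))
def f(c):
    hsv=cv2.cvtColor(c["image"],cv2.COLOR_BGR2HSV); return lambda b,g,r:(r>45)&(r-b>15)&(hsv[...,1]<215)
mt=colmask(t,(600,295,675,380),f(t))
for y in(-20,-10,-30): print(fit([(t,mt)],"pusher",(.468,-.431,np.radians(y)),.004))
P=fit([(t,mt)],"pusher",(.468,-.431,-.38),.004)[0]
for c,n in((t,"t"),(s,"s")): print(n,proj(c,place(np.array([[0,0,.084]]),P,.004))/.64)
E
python3 g.py .468 -.431 .15 -21.9
```

```text
[ 0.46656148 -0.42655231  0.088     ] [ 0.46926519 -0.42276326  0.088     ]
(array([ 0.46778691, -0.43038176, -0.37342633]), np.float64(0.15655167988308427))
(array([ 0.46772174, -0.43022148, -0.37985424]), np.float64(0.1565691308438123))
(array([ 0.46755697, -0.43051498, -0.36225836]), np.float64(0.15696972791701236))
t [[655.60261536 319.0285649 ]]
s [[162.29912034 304.28849046]]
t 22.6 tcp [0.3543 0.0911 0.1848] yaw -0.64 tilt [-0.0015 -0.0005] F [-0.3 -0.3  1. ] open 0.0512
->  [0.468, -0.431, 0.15, -21.9] shift before turn [11.96 52.08  3.49] turn [ 0.04  0.08 21.26] shift after turn [30.02 44.2   3.48]
```

```bash
python3 -m inch '[[[0.5,2.2,0,0,0,0,-0.4],[1,4.3,0,0,0,0,-0.4],[1,4.3,0,0,0,0,-0.4],[1,4.3,0,0,0,0,-0.4],[1,4.3,0,0,0,0,-0.4]]]'
python3 -m inch '[[[1,4.3,0,0,0,0,-0.4],[1,4.3,0,0,0,0,-0.4],[1,4.3,0,0,0,0,-0.4],[1,4.3,0,0,0,0,-0.4],[1,4.3,0,0,0,0,-0.4]]]'
python3 -m inch '[[[1,4.3,0,0,0,0,-0.4],[1,4.3,0,0,0,0,-0.4],[0.5,2.2,0,0,0,7.07,-0.4],[0,0,2,0,0,7.07,-0.4],[0,0,2,0,0,7.07,-0.4]]]'
python3 -m inch '[[[0,0,0,0,0,0,-0.4],[0,0,0,0,0,0,-0.4],[0,0,0,0,0,0,-0.4],[0,0,0,0,0,0,-0.4]]]'
python3 g.py .468 -.4285 .045 -21.7
```

```text
t: 23.05
tool_pos: [0.3959, -0.1086, 0.1851]
orientation: [3.141, -0.029, -0.0]
force: [1.2, -0.2, 0.1]
opening: 0.065
t: 23.55
tool_pos: [0.4414, -0.3249, 0.1844]
orientation: [-3.141, 0.03, 0.001]
force: [1.1, 0.2, -0.1]
opening: 0.0648
t: 24.05
tool_pos: [0.4643, -0.4328, 0.1441]
orientation: [3.08, -0.617, 0.0]
force: [0.5, 0.3, -0.6]
opening: 0.0648
t: 24.45
tool_pos: [0.4663, -0.4298, 0.1467]
orientation: [3.082, -0.6, 0.003]
force: [-0.1, 0.5, -0.5]
opening: 0.0649
t 24.4 tcp [ 0.4663 -0.4298  0.1467] yaw -22.03 tilt [ 0.0015 -0.0017] F [-0.1  0.5 -0.5] open 0.0649
->  [0.468, -0.4285, 0.045, -21.7] shift before turn [ 0.09 -0.2  10.17] turn [ 0.06 -0.12 -0.33] shift after turn [ 0.11 -0.19 10.17]
```

```bash
python3 -m inch '[[[0.1,-0.2,4,0,0,0,-0.4],[0,0,3,0,0,0,-0.4],[0,0,2.2,0,0,0,-0.4],[0,0,0.8,0,0,0,-0.4],[0,0,0,0,0,0,1]]]' 45
python3 -m inch '[[[0,0,0,0,0,0,1],[0,0,0,0,0,0,1],[0,0,0,0,0,0,1],[0,0,0,0,0,0,1],[0,0,0,0,0,0,1]]]'
python3 -m inch '[[[0,0,0,0,0,0,1],[0,0,0,0,0,0,1],[0,0,0,0,0,0,1]]]'
python3 g.py
python3 -m inch '[[[0,0,-2,0,0,0,1],[0,0,-3,0,0,0,1],[0,0,-2,0,0,0,1],[0,0,-1,0,0,0,1],[0,0,0,0,0,0,1]]]'
python3 -m inch '[[[0,0,0,0,0,-7,1],[0,0,0,0,0,-7,1],[0,0,0,0,0,-7.1,1],[0,0,0,0,0,0,1],[0,0,0,0,0,0,1]]]'
python3 g.py .4604 -.1817 .125 -.9
python3 - <<'E'
from h import *
for n,r in(("top",(540,270,700,400)),("scene",(120,220,280,380))):
    im=cv2.resize(cam(n)["image"],None,fx=5,fy=5,interpolation=cv2.INTER_CUBIC)
    x0,y0,x1,y1=[int(v*3.2) for v in r]; cv2.imwrite("pics/b_%s.png"%n,cv2.resize(im[y0:y1,x0:x1],(400,int(400*(y1-y0)/(x1-x0)))))
a,b=[cv2.imread("pics/b_%s.png"%n) for n in("top","scene")]
h=max(len(a),len(b)); a,b=[cv2.copyMakeBorder(i,0,h-len(i),0,0,0) for i in(a,b)]
cv2.imwrite("pics/a5.png",np.hstack([a,b]))
E
```

```text
t: 24.95
tool_pos: [0.4673, -0.427, 0.0446]
orientation: [-3.083, 0.601, 0.002]
force: [0.9, 0.1, -0.2]
opening: 0.0607
t: 25.45
tool_pos: [0.4679, -0.4279, 0.046]
orientation: [3.083, -0.602, 0.001]
force: [-0.3, -0.5, 3.9]
opening: 0.0258
t: 25.75
tool_pos: [0.4679, -0.4279, 0.0459]
orientation: [3.083, -0.602, 0.001]
force: [-0.9, 0.4, 5.7]
opening: 0.0262
t 25.8 tcp [ 0.4679 -0.4279  0.0459] yaw -22.12 tilt [ 0.0007 -0.0008] F [-0.9  0.4  5.7] open 0.0262
t: 26.25
tool_pos: [0.4682, -0.4281, 0.1263]
orientation: [3.082, -0.602, 0.003]
force: [0.8, 0.0, -2.4]
opening: 0.0261
t: 26.75
tool_pos: [0.4669, -0.4268, 0.1234]
orientation: [-3.14, 0.034, 0.003]
force: [1.5, 0.3, -1.6]
opening: 0.026
t 26.8 tcp [ 0.4669 -0.4268  0.1234] yaw -1.23 tilt [-0.0017  0.0018] F [ 1.5  0.3 -1.6] open 0.026
->  [0.4604, -0.1817, 0.125, -0.9] shift before turn [ -1.18 -24.49  -0.11] turn [-0.1   0.1  -0.33] shift after turn [ -1.04 -24.5   -0.16]
```

View pics/a5.png

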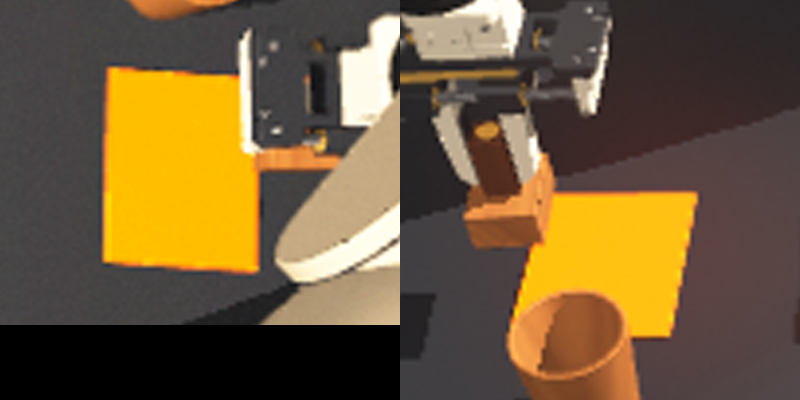

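```bash
python3 -m inch '[[[-0.1,-2,0,0,0,-0.3,1],[-0.2,-4,0,0,0,0,1],[-0.2,-4,0,0,0,0,1],[-0.2,-4,0,0,0,0,1],[-0.2,-4,0,0,0,0,1]]]'
python3 -m inch '[[[-0.2,-4,0,0,0,0,1],[-0.1,-2.5,0,0,0,0,1],[0,0,0,0,0,0,1],[0,0,2,0,0,0,1],[0,0,2,0,0,0,1]]]'
python3 -m inch '[[[0,0,0,0,0,0,1],[0,0,0,0,0,0,1],[0,0,0,0,0,0,1],[0,0,0,0,0,0,1],[0,0,0,0,0,0,1]]]'
python3 g.py .4604 -.1830 .0535 -.9
```

```text
t: 27.35
tool_pos: [0.4606, -0.2459, 0.125]
orientation: [-3.141, 0.024, -0.0]
force: [0.8, -0.2, -1.8]
opening: 0.0259
t: 27.85
tool_pos: [0.4597, -0.1832, 0.0857]
orientation: [3.14, -0.022, 0.004]
force: [0.1, 0.2, -2.5]
opening: 0.0256
t: 28.35
tool_pos: [0.4593, -0.1828, 0.0861]
orientation: [3.141, -0.02, 0.002]
force: [-0.4, 0.5, -2.6]
opening: 0.0262
t 28.4 tcp [ 0.4593 -0.1828  0.0861] yaw -0.73 tilt [ 0.0013 -0.0008] F [-0.4  0.5 -2.6] open 0.0262
->  [0.4604, -0.183, 0.0535, -0.9] shift before turn [0.1  0.01 3.26] turn [ 0.04 -0.08  0.17] shift after turn [0.11 0.02 3.26]
```

```bash
python3 -m inch '[[[0.1,0,1.5,0,0,0.17,1],[0,0,1.2,0,0,0,1],[0,0,0.5,0,0,0,1],[0,0,0,0,0,0,1],[0,0,0,0,0,0,1]]]'
python3 g.py
python3 -m inch '[[[0,-0.6,0,0,0,0,1],[0,-1,0,0,0,0,1],[0,-1,0,0,0,0,1],[0,-1,0,0,0,0,1],[0,-1,0,0,0,0,1]]]'
python3 -m inch '[[[0,-1,0,0,0,0,1],[0,-1,0,0,0,0,1],[0,-1,0,0,0,0,1],[0,-1,0,0,0,0,1],[0,-1,0,0,0,0,1]]]'
python3 -m inch '[[[0,-0.5,0,0,0,0,1],[0,0,0,0,0,0,1],[0,0,0,0,0,0,1]]]'
python3 g.py .4650 .1083 .053 -.9
```

```text
t: 28.85
tool_pos: [0.4597, -0.1824, 0.0531]
orientation: [-3.141, 0.024, 0.0]
force: [0.4, -0.8, -2.6]
opening: 0.0258
t 28.9 tcp [ 0.4597 -0.1824  0.0531] yaw -0.88 tilt [-0.0002  0.0001] F [ 0.4 -0.8 -2.6] open 0.0258
t: 29.35
tool_pos: [0.4605, -0.1352, 0.0532]
orientation: [-3.141, 0.023, -0.0]
force: [0.7, -0.7, -2.8]
opening: 0.0259
t: 29.85
tool_pos: [0.4613, -0.0856, 0.0532]
orientation: [3.141, -0.024, 0.0]
force: [0.5, -1.7, -2.0]
opening: 0.0262
t: 30.15
tool_pos: [0.4612, -0.0813, 0.053]
orientation: [-3.141, 0.024, 0.0]
force: [-0.4, 0.2, -2.5]
opening: 0.0257
t 30.1 tcp [ 0.4612 -0.0813  0.053 ] yaw -0.86 tilt [-0.0002  0.0001] F [-0.4  0.2 -2.5] open 0.0257
->  [0.465, 0.1083, 0.053, -0.9] shift before turn [ 9.000e-02 -1.896e+01  1.000e-02] turn [-0.    0.01  0.04] shift after turn [  0.08 -18.96   0.  ]
```

```bash
python3 -m inch '[[[0,-0.7,0,0,0,0,1],[0,-1,0,0,0,0,1],[0,-1,0,0,0,0,1],[0,-1,0,0,0,0,1],[0,-1,0,0,0,0,1]]]'
python3 -m inch '[[[0.04,-1,0,0,0,0,1],[0,-1,0,0,0,0,1],[0,-1,0,0,0,0,1],[0,-1,0,0,0,0,1],[0,-1,0,0,0,0,1]]]'
python3 -m inch '[[[0.04,-1,0,0,0,0,1],[0,-1,0,0,0,0,1],[0,-1,0,0,0,0,1],[0,-1,0,0,0,0,1],[0,-1,0,0,0,0,1]]]'
python3 -m inch '[[[0,-0.8,0,0,0,0,1],[0,-0.5,0,0,0,0,1],[0,-0.3,0,0,0,0,1],[0,0,0,0,0,0,1],[0,0,0,0,0,0,1]]]'
python3 g.py .4650 .1083 .053 -.9
```

```text
t: 30.65
tool_pos: [0.4619, -0.0333, 0.0531]
orientation: [-3.141, 0.024, 0.0]
force: [0.6, 0.0, -1.8]
opening: 0.0256
t: 31.15
tool_pos: [0.4632, 0.0165, 0.0531]
orientation: [-3.141, 0.024, 0.0]
force: [-0.1, -1.2, -3.0]
opening: 0.0257
t: 31.65
tool_pos: [0.4644, 0.0664, 0.0531]
orientation: [-3.141, 0.024, 0.0]
force: [1.0, -1.0, -2.4]
opening: 0.0262
t: 32.15
tool_pos: [0.4646, 0.0815, 0.0531]
orientation: [-3.141, 0.024, 0.0]
force: [0.5, -0.3, -2.4]
opening: 0.0259
t 32.1 tcp [0.4646 0.0815 0.0531] yaw -0.88 tilt [-0.  0.] F [ 0.5 -0.3 -2.4] open 0.0259
->  [0.465, 0.1083, 0.053, -0.9] shift before turn [-0.   -2.68  0.01] turn [-0.    0.    0.02] shift after turn [-0.   -2.68  0.01]
```

```bash
python3 -m inch '[[[0,-0.6,0,0,0,0,1],[0,-0.6,0,0,0,0,1],[0,-0.5,0,0,0,0,1],[0,-0.3,0,0,0,0,1],[0,-0.2,0,0,0,0,1]]]'
for i in 1; do python3 -m inch '[[[0,-0.1,0,0,0,0,1],[0,-0.1,0,0,0,0,1],[0,0,0,0,0,0,1]]]'
python3 -m inch '[[[0,-0.1,0,0,0,0,1],[0,-0.1,0,0,0,0,1],[0,0,0,0,0,0,1]]]'
python3 -m inch '[[[0,-0.1,0,0,0,0,1],[0,-0.05,0,0,0,0,1],[0,0,0,0,0,0,1]]]'; done
python3 g.py
```

```text
t: 32.65
tool_pos: [0.4649, 0.104, 0.0531]
orientation: [3.141, -0.023, -0.0]
force: [0.0, -1.6, -1.9]
opening: 0.0261
t: 32.95
tool_pos: [0.465, 0.1057, 0.0532]
orientation: [-3.141, 0.024, -0.0]
force: [-0.1, -0.1, -1.7]
opening: 0.026
t: 33.25
tool_pos: [0.4651, 0.1077, 0.0532]
orientation: [-3.141, 0.024, -0.0]
force: [-0.2, -0.5, -3.1]
opening: 0.0259
t: 33.55
tool_pos: [0.4651, 0.1091, 0.0532]
orientation: [-3.141, 0.024, -0.0]
force: [0.5, 0.0, -1.9]
opening: 0.0262
t 33.5 tcp [0.4651 0.1091 0.0532] yaw -0.88 tilt [0.0001 0.    ] F [ 0.5  0.  -1.9] open 0.0262
```

No contact with the fence yet, so I'll keep going in small steps and watch Fy.

```bash
python3 -m inch '[[[0,-0.1,0,0,0,0,1],[0,-0.05,0,0,0,0,1],[0,0,0,0,0,0,1]]]'
python3 -m inch '[[[0,-0.1,0,0,0,0,1],[0,-0.05,0,0,0,0,1],[0,0,0,0,0,0,1]]]'
python3 g.py
python3 - <<'E'
from h import *
out=[]
for n,r in(("top",(270,260,430,380)),("scene",(400,270,560,390))):
    im=cv2.resize(cam(n)["image"],None,fx=5,fy=5,interpolation=cv2.INTER_CUBIC)
    x0,y0,x1,y1=[int(v*3.2) for v in r]; out.append(cv2.resize(im[y0:y1,x0:x1],(400,300)))
cv2.imwrite("pics/a6.png",np.hstack(out))
E
```

```text
t: 33.85
tool_pos: [0.465, 0.1098, 0.0532]
orientation: [3.14, -0.024, -0.0]
force: [-1.4, -6.1, -0.6]
opening: 0.0259
t: 34.15
tool_pos: [0.4649, 0.1099, 0.0532]
orientation: [3.138, -0.024, -0.001]
force: [-3.4, -12.4, 2.1]
opening: 0.026
t 34.1 tcp [0.4649 0.1099 0.0532] yaw -0.89 tilt [-0.0007 -0.004 ] F [ -3.4 -12.4   2.1] open 0.026
```

View pics/a6.png

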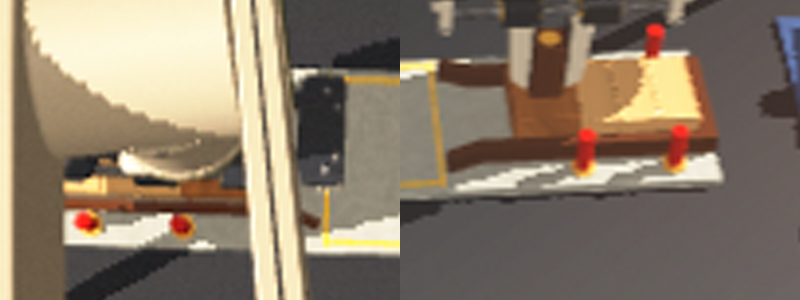

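The row hit the fence at 12 N. The scene view shows the slats tight between the block and the fence. Now I'll back off and return the block to the mat.

```bash
python3 -m inch '[[[0,0.2,0,0,0,0,1],[0,0.6,0,0,0,0,1],[0,1,0,0,0,0,1],[0,1.5,0,0,0,0,1],[0,1,0,0,0,0,1]]]'
python3 -m inch '[[[0,0,-2,0,0,0,1],[0,0,-3,0,0,0,1],[0,0,-3,0,0,0,1],[0,0,0,0,0,0,1],[0,0,0,0,0,0,1]]]'
python3 g.py .4435 -.3812 .13 -2.7
```

```text
t: 34.75
tool_pos: [0.4644, 0.0681, 0.0531]
orientation: [3.141, -0.024, 0.0]
force: [0.5, 0.5, -1.9]
opening: 0.0255
t: 35.25
tool_pos: [0.465, 0.0688, 0.1334]
orientation: [-3.141, 0.025, -0.003]
force: [-0.4, -0.4, -2.9]
opening: 0.0256
t 35.2 tcp [0.465  0.0688 0.1334] yaw -0.9 tilt [0.0017 0.0002] F [-0.4 -0.4 -2.9] open 0.0256
->  [0.4435, -0.3812, 0.13, -2.7] shift before turn [-1.44 45.03  0.33] turn [-0.01 -0.1   1.8 ] shift after turn [-2.000e-02  4.505e+01  3.400e-01]
```

```bash
python3 -m inch '[[[0,2,0,0,0,1.8,1],[0,4.3,0,0,0,0,1],[0,4.3,0,0,0,0,1],[0,4.3,0,0,0,0,1],[0,4.3,0,0,0,0,1]]]'
python3 -m inch '[[[0,4.3,0,0,0,0,1],[0,4.3,0,0,0,0,1],[0,4.3,0,0,0,0,1],[0,4.3,0,0,0,0,1],[0,4.3,0,0,0,0,1]]]'
python3 -m inch '[[[0,2.5,0,0,0,0,1],[0,1.8,0,0,0,0,1],[0,0,2,0,0,0,1],[0,0,3,0,0,0,1],[0,0,0,0,0,0,1]]]'
python3 -m inch '[[[0,0,0,0,0,0,1],[0,0,0,0,0,0,1],[0,0,0,0,0,0,1],[0,0,0,0,0,0,1]]]'
python3 g.py .4435 -.3812 .0465 -2.7
```

```text
t: 35.75
tool_pos: [0.4544, -0.1239, 0.1308]
orientation: [-3.14, 0.073, 0.005]
force: [0.9, -0.4, -2.7]
opening: 0.0255
t: 36.25
tool_pos: [0.4444, -0.3384, 0.1304]
orientation: [-3.138, 0.074, 0.004]
force: [0.7, 0.5, -2.3]
opening: 0.0258
t: 36.75
tool_pos: [0.4401, -0.377, 0.0759]
orientation: [-3.132, 0.074, 0.013]
force: [-2.1, 0.6, -3.3]
opening: 0.0258
t: 37.15
tool_pos: [0.4447, -0.381, 0.0846]
orientation: [3.139, -0.073, 0.003]
force: [0.2, -0.5, -2.8]
opening: 0.0259
t 37.1 tcp [ 0.4447 -0.381   0.0846] yaw -2.67 tilt [ 0.0016 -0.0016] F [ 0.2 -0.5 -2.8] open 0.0259
->  [0.4435, -0.3812, 0.0465, -2.7] shift before turn [-0.13  0.02  3.81] turn [ 0.09 -0.1   0.03] shift after turn [-0.12  0.03  3.81]
```

```bash
python3 -m inch '[[[0,0,2,0,0,0,1],[0,0,1.2,0,0,0,1],[0,0,0.3,0,0,0,1],[0,0,0.1,0,0,0,1],[0,0,0.1,0,0,0,1]]]'
python3 -m inch '[[[0,0,0.1,0,0,0,1],[0,0,0,0,0,0,1],[0,0,0,0,0,0,1]]]'
python3 g.py
python3 -m inch '[[[0,0,0,0,0,0,0.1],[0,0,0,0,0,0,0],[0,0,0,0,0,0,0],[0,0,0,0,0,0,0],[0,0,-1,0,0,0,0]]]'
python3 -m inch '[[[0,0,-3,0,0,0,-0.2],[0,0,-4,0,0,0,-0.2],[0,0,-4,0,0,0,-0.2],[0,-4,-2,0,0,0,-0.2],[0,-4,0,0,0,0,-0.2]]]'
python3 -m inch '[[[0,-4,0,0,0,0,-0.2],[0,-4,0,0,0,0,-0.2],[0,-2,0,0,0,0,-0.2],[0,0,0,0,0,0,-0.2],[0,0,0,0,0,0,-0.2]]]'
python3 g.py
cat > m4.py <<'E'
from h import *
import sys
t,s=cam("top"),cam("scene")
fb=lambda b,g,r:(r-b>22)
p,e=fit([(t,colmask(t,(170,270,265,390),fb)),(s,colmask(s,(545,265,640,333),fb))],"board",(.4444,.3838,-.185),.004); print("board",np.round(p[:2],4),np.degrees(p[2]),e)
out=[]
for c,(x0,y0,x1,y1) in((t,(270,265,700,390)),(s,(120,240,660,397)),(t,(160,260,290,390)),(s,(535,245,665,375))):
    im=cv2.resize(c["image"],None,fx=5,fy=5,interpolation=cv2.INTER_CUBIC)
    for B in SH["board"]:
        h=cv2.convexHull(proj(c,place(B,p,.004)).astype(np.float32))*5+2; cv2.polylines(im,[h.astype(np.int32)],True,(255,0,255),1)
    k=400/(x1-x0) if x1-x0<200 else 800/(x1-x0)
    q=im[int(y0*3.2):int(y1*3.2),int(x0*3.2):int(x1*3.2)]; out.append(cv2.resize(q,(400,220) if k*1.0>2 and x1-x0<200 else (800,190)))
cv2.imwrite("pics/"+sys.argv[1],np.vstack([out[0],out[1],np.hstack(out[2:])]))
E
python3 m4.py a7.png
```

```text
t: 37.65
tool_pos: [0.4443, -0.3808, 0.0467]
orientation: [3.14, -0.074, 0.001]
force: [-0.0, -0.2, -1.5]
opening: 0.0262
t: 37.95
tool_pos: [0.4445, -0.3809, 0.0459]
orientation: [3.14, -0.074, 0.002]
force: [-0.0, -0.8, 0.3]
opening: 0.026
t 38.0 tcp [ 0.4445 -0.3809  0.0459] yaw -2.68 tilt [ 0.001 -0.001] F [-0.  -0.8  0.3] open 0.026
t: 38.45
tool_pos: [0.443, -0.3795, 0.0539]
orientation: [-3.139, 0.074, 0.003]
force: [-0.3, 0.9, -0.1]
opening: 0.0465
t: 38.95
tool_pos: [0.4496, -0.302, 0.1908]
orientation: [3.136, -0.077, 0.01]
force: [1.0, 0.1, 0.5]
opening: 0.0557
t: 39.45
tool_pos: [0.4527, -0.2009, 0.186]
orientation: [3.14, -0.072, 0.002]
force: [0.1, -0.3, -0.1]
opening: 0.0556
t 39.5 tcp [ 0.4527 -0.2009  0.186 ] yaw -2.62 tilt [ 0.001  -0.0011] F [ 0.1 -0.3 -0.1] open 0.0556
board [0.4443 0.3837] -10.238466070966984 0.07946812451701035
```

View pics/a7.png

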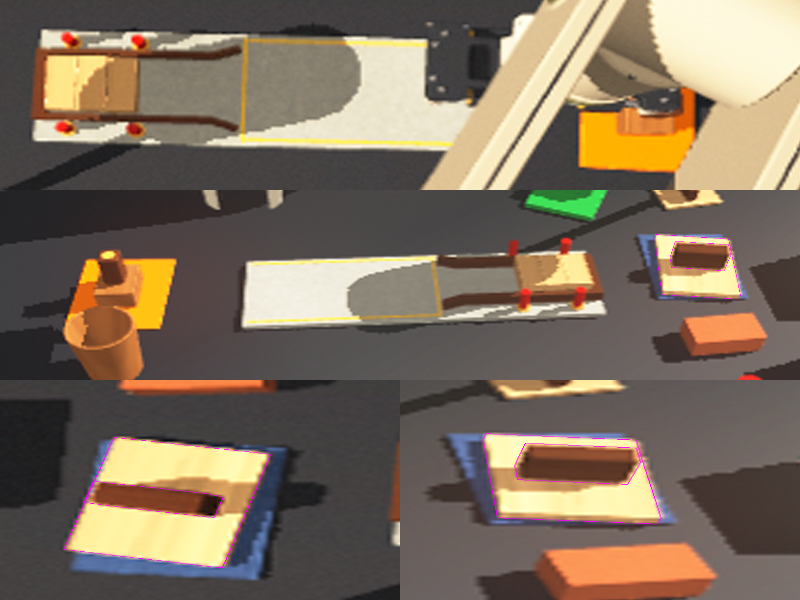

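The row is tight at the fence (top strip, x 43–140) and the push block stands upright on its mat. The board hasn't moved. I'll check the seat against the pegs and head for the board.

```bash
python3 - <<'E'
from h import *
t,s=cam("top"),cam("scene")
SH["pegs"]=[box(x,y,.012,.0115,.0115,.036) for x in(-.054,.054) for y in(-.035,.035)]
SH["row"]=[box(0,0,.01,.066,.09,.03)]
red=lambda c:((c["image"][...,2]>110)&(c["image"][...,1]<75)&(c["image"][...,0]<75))
def m(c,roi):
    x0,y0,x1,y1=[int(v*.64) for v in roi]; o=np.zeros((384,512),np.uint8); o[y0:y1,x0:x1]=red(c)[y0:y1,x0:x1]; return o
a,b=m(t,(285,275,360,365)),m(s,(450,275,530,345)); p0=(.4659,.1697,-.0157)
for n,v in(("both",[(t,a),(s,b)]),("scene",[(s,b)]),("top",[(t,a)])): print("pegs centre",n,fit(v,"pegs",p0,0))
E
python3 g.py .4443 .3837 .12 79.8 .4443 .3837 .016 79.8
```

```text
pegs centre both (array([ 0.46545248,  0.1707383 , -0.016559  ]), np.float64(1.2120803242286753))
pegs centre scene (array([ 0.46341315,  0.17154729, -0.02176809]), np.float64(0.3971085438540096))
pegs centre top (array([ 0.46917374,  0.16881046, -0.03037662]), np.float64(0.7956737376478683))
t 39.6 tcp [ 0.4523 -0.2017  0.1852] yaw -2.76 tilt [-0.0001 -0.0002] F [-0.4 -1.2  0.7] open 0.0558
->  [0.4443, 0.3837, 0.12, 79.8] shift before turn [ -3.62 -58.44   6.51] turn [ 0.000e+00  1.000e-02 -8.256e+01] shift after turn [ 57.47 -11.15   6.52]
->  [0.4443, 0.3837, 0.016, 79.8] shift before turn [ 0.   0.  10.4] turn [0. 0. 0.] shift after turn [ 0.   0.  10.4]
```

```bash
python3 -m inch '[[[-0.13,-2.1,0,0,0,0,-0.2],[-0.26,-4.18,0,0,0,0,-0.2],[-0.26,-4.18,0,0,0,0,-0.2],[-0.26,-4.18,0,0,0,0,-0.2],[-0.26,-4.18,0,0,0,0,-0.2]]]'
python3 -m inch '[[[-0.26,-4.18,0,0,0,0,-0.2],[-0.26,-4.18,0,0,0,0,-0.2],[-0.26,-4.18,0,0,0,0,-0.2],[-0.26,-4.18,0,0,0,0,-0.2],[-0.26,-4.18,0,0,0,0,-0.2]]]'
python3 -m inch '[[[-0.26,-4.18,0,0,0,0,-0.2],[-0.26,-4.18,0,0,0,0,-0.2],[-0.26,-4.18,0,0,0,0,-0.2],[-0.26,-4.18,0,0,0,0,-0.2],[-0.13,-2.1,0,0,0,0,-0.2]]]'
python3 -m inch '[[[0,0,0,0,0,-8.25,-0.2],[0,0,0,0,0,-8.25,-0.2],[0,0,0,0,0,-8.25,-0.2],[0,0,0,0,0,-8.25,-0.2],[0,0,0,0,0,-8.25,-0.2]]]'
python3 -m inch '[[[0,0,0,0,0,-8.25,-0.2],[0,0,0,0,0,-8.25,-0.2],[0,0,2,0,0,-8.25,-0.2],[0,0,2,0,0,-8.25,-0.2],[0,0,2,0,0,-8.25,-0.2]]]'
python3 -m inch '[[[0,0,0,0,0,0,-0.2],[0,0,0,0,0,0,-0.2],[0,0,0,0,0,0,-0.2],[0,0,0,0,0,0,-0.2]]]'
python3 m4.py a8.png
python3 g.py .4443 .3837 .016 79.8
```

```text
t: 40.15
tool_pos: [0.4495, -0.0115, 0.1852]
orientation: [3.141, -0.077, 0.0]
force: [0.4, -0.1, 0.1]
opening: 0.0558
t: 40.65
tool_pos: [0.4466, 0.1983, 0.1852]
orientation: [3.141, -0.076, 0.0]
force: [2.0, 0.4, -0.2]
opening: 0.0556
t: 41.15
tool_pos: [0.4436, 0.3882, 0.1847]
orientation: [-3.14, 0.072, 0.001]
force: [-0.2, -0.4, -0.3]
opening: 0.0557
t: 41.65
tool_pos: [0.4443, 0.3852, 0.1848]
orientation: [2.963, 1.044, -0.001]
force: [-0.6, 0.3, -0.5]
opening: 0.056
t: 42.15
tool_pos: [0.4444, 0.3852, 0.1243]
orientation: [2.405, 2.021, 0.0]
force: [0.8, -0.6, 0.0]
opening: 0.0556
t: 42.55
tool_pos: [0.4444, 0.3863, 0.1267]
orientation: [2.412, 2.013, 0.004]
force: [0.7, -0.1, 0.4]
opening: 0.056
board [0.4443 0.384 ] -10.246522894587931 0.24447114687998117
t 42.6 tcp [0.4441 0.3862 0.1263] yaw 79.75 tilt [0.0015 0.0011] F [ 0.1 -0.1  0.9] open 0.056
->  [0.4443, 0.3837, 0.016, 79.8] shift before turn [-0.26  0.05 11.03] turn [ 0.07 -0.08 -0.05] shift after turn [-0.24  0.07 11.03]
```

```bash
python3 -m inch '[[[-0.15,0,3,0,0,0,-0.2],[0,0,3,0,0,0,-0.2],[0,0,2,0,0,0,-0.2],[0,0,1.3,0,0,0,-0.2],[0,0,0.8,0,0,0,-0.2]]]' 45
python3 -m inch '[[[0,0,0.4,0,0,0,-0.2],[0,0,0.2,0,0,0,-0.2],[0,0,0,0,0,0,-0.2],[0,0,0,0,0,0,-0.2]]]'
python3 g.py .4443 .3837 .016 79.8
python3 -m inch '[[[0,0,0,0,0,0,1],[0,0,0,0,0,0,1],[0,0,0,0,0,0,1],[0,0,0,0,0,0,1],[0,0,0,0,0,0,1]]]'
python3 -m inch '[[[0,0,0,0,0,0,1],[0,0,0,0,0,0,1],[0,0,0,0,0,0,1]]]'
python3 g.py
```

```text
t: 43.15
tool_pos: [0.4429, 0.3842, 0.0234]
orientation: [-2.41, -2.015, 0.001]
force: [-0.3, 0.3, 0.2]
opening: 0.0554
t: 43.55
tool_pos: [0.4438, 0.3848, 0.0191]
orientation: [2.41, 2.015, 0.002]
force: [-0.5, 0.3, 0.3]
opening: 0.056
t 43.5 tcp [0.4438 0.3848 0.0191] yaw 79.81 tilt [0.0012 0.0009] F [-0.5  0.3  0.3] open 0.056
->  [0.4443, 0.3837, 0.016, 79.8] shift before turn [-0.1   0.07  0.31] turn [ 0.06 -0.06  0.01] shift after turn [-0.1   0.07  0.31]
t: 44.05
tool_pos: [0.4433, 0.3844, 0.0182]
orientation: [2.41, 2.015, 0.0]
force: [0.7, 0.3, 0.4]
opening: 0.0238
t: 44.35
tool_pos: [0.4433, 0.3843, 0.0182]
orientation: [2.41, 2.015, 0.0]
force: [0.8, -0.1, -0.3]
opening: 0.0237
t 44.4 tcp [0.4433 0.3843 0.0182] yaw 79.82 tilt [0.0002 0.    ] F [ 0.8 -0.1 -0.3] open 0.0237
```

```bash
python3 -m inch '[[[0,0,-1,0,0,0,1],[0,0,-3,0,0,0,1],[0,0,-4,0,0,0,1],[0,0,-2,0,0,-4.65,1],[0,0,0,0,0,-4.65,1]]]'
python3 -m inch '[[[0,0,0,0,0,0,1],[0,0,0,0,0,0,1],[0,0,0,0,0,0,1]]]'
python3 g.py .4657 .1700 .12 89.1
```

```text
t: 44.85
tool_pos: [0.4454, 0.3861, 0.1235]
orientation: [2.234, 2.207, 0.011]
force: [0.5, 0.3, -1.9]
opening: 0.0239
t: 45.15
tool_pos: [0.4425, 0.3839, 0.1171]
orientation: [-2.24, -2.202, 0.003]
force: [-0.5, 0.7, -1.9]
opening: 0.0237
t 45.1 tcp [0.4425 0.3839 0.1171] yaw 89.01 tilt [-0.0017 -0.0011] F [-0.5  0.7 -1.9] open 0.0237
->  [0.4657, 0.17, 0.12, 89.1] shift before turn [-21.35   2.69  -0.27] turn [-0.09  0.07 -0.09] shift after turn [-21.35   2.66  -0.29]
```

```bash
python3 -m inch '[[[-2,0.25,0,0,0,0,1],[-4,0.5,0,0,0,0,1],[-4,0.5,0,0,0,0,1],[-4,0.5,0,0,0,0,1],[-4,0.5,0,0,0,0,1]]]'
python3 -m inch '[[[-2.3,0.3,0,0,0,0,1],[-1.05,0.11,0,0,0,0,1],[0,0,2,0,0,0,1],[0,0,1,0,0,0,1],[0,0,0.5,0,0,0,1]]]'
python3 -m inch '[[[0,0,0,0,0,0,1],[0,0,0,0,0,0,1],[0,0,0,0,0,0,1],[0,0,0,0,0,0,1]]]'
python3 g.py .4657 .1700 .0622 89.1
cat > m5.py <<'E'
from h import *
import sys
z=float(sys.argv[2]); P=(float(sys.argv[3]),float(sys.argv[4]),np.radians(float(sys.argv[5])))
out=[]
for n,(x0,y0,x1,y1) in(("top",(270,250,430,370)),("scene",(420,240,580,360))):
    c=cam(n); im=cv2.resize(c["image"],None,fx=5,fy=5,interpolation=cv2.INTER_CUBIC)
    for B in SH["board"]:
        h=cv2.convexHull(proj(c,place(B,P,z)).astype(np.float32))*5+2; cv2.polylines(im,[h.astype(np.int32)],True,(255,0,255),1)
    out.append(cv2.resize(im[int(y0*3.2):int(y1*3.2),int(x0*3.2):int(x1*3.2)],(400,300)))
cv2.imwrite("pics/"+sys.argv[1],np.hstack(out))
E
python3 m5.py a9.png .072 .4657 .1700 -.9
```

```text
t: 45.65
tool_pos: [0.4622, 0.2024, 0.1174]
orientation: [-2.239, -2.203, 0.002]
force: [0.5, 0.3, -2.7]
opening: 0.0238
t: 46.15
tool_pos: [0.4651, 0.1707, 0.0814]
orientation: [-2.237, -2.203, 0.004]
force: [0.7, 0.3, -1.4]
opening: 0.0234
t: 46.55
tool_pos: [0.4669, 0.1708, 0.0838]
orientation: [2.238, 2.204, 0.001]
force: [-0.4, 0.1, -1.9]
opening: 0.0238
t 46.5 tcp [0.4669 0.1708 0.0838] yaw 89.13 tilt [0.001  0.0003] F [-0.4  0.1 -1.9] open 0.0238
->  [0.4657, 0.17, 0.0622, 89.1] shift before turn [-0.08 -0.13  2.16] turn [ 0.06 -0.02  0.03] shift after turn [-0.08 -0.12  2.16]
```

View pics/a9.png

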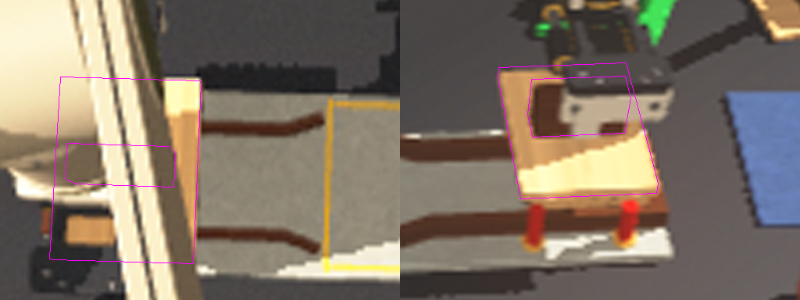

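The board outline matches its expected pose over the pegs. Now I'll lower it and press.

```bash
python3 -m inch '[[[-0.05,-0.1,1,0,0,0,1],[0,0,0.6,0,0,0,1],[0,0,0.3,0,0,0,1],[0,0,0.1,0,0,0,1],[0,0,0,0,0,0,1]]]' 60
python3 -m inch '[[[0,0,0.1,0,0,0,1],[0,0,0.1,0,0,0,1],[0,0,0.1,0,0,0,1],[0,0,0,0,0,0,1]]]'
python3 g.py
python3 -m inch '[[[0,0,0.15,0,0,0,1],[0,0,0.15,0,0,0,1],[0,0,0,0,0,0,1]]]'
python3 g.py
python3 -m inch '[[[0,0,0.15,0,0,0,1],[0,0,0.15,0,0,0,1],[0,0,0,0,0,0,1]]]'
python3 g.py
```

```text
t: 47.15
tool_pos: [0.4653, 0.1699, 0.0629]
orientation: [-2.238, -2.204, 0.001]
force: [0.4, 0.7, -1.3]
opening: 0.0236
t: 47.55
tool_pos: [0.4659, 0.1701, 0.0608]
orientation: [2.238, 2.204, 0.001]
force: [-2.3, -1.8, 3.3]
opening: 0.0237
t 47.5 tcp [0.4659 0.1701 0.0608] yaw 89.12 tilt [0.0007 0.0002] F [-2.3 -1.8  3.3] open 0.0237
t: 47.85
tool_pos: [0.4659, 0.1701, 0.0576]
orientation: [2.238, 2.204, 0.001]
force: [-1.4, -0.6, 3.5]
opening: 0.0235
t 47.9 tcp [0.4659 0.1701 0.0576] yaw 89.12 tilt [0.0008 0.0002] F [-1.4 -0.6  3.5] open 0.0235
t: 48.15
tool_pos: [0.4659, 0.1701, 0.0545]
orientation: [2.238, 2.204, 0.001]
force: [-1.5, 0.2, 3.5]
opening: 0.0237
t 48.1 tcp [0.4659 0.1701 0.0545] yaw 89.12 tilt [0.0008 0.0002] F [-1.5  0.2  3.5] open 0.0237
```

```bash
python3 -m inch '[[[0,0,0.1,0,0,0,1],[0,0,0.05,0,0,0,1],[0,0,0,0,0,0,1]]]'
python3 g.py
python3 -m inch '[[[0,0,0.1,0,0,0,1],[0,0,0,0,0,0,1],[0,0,0,0,0,0,1]]]'
python3 g.py
```

```text
t: 48.45
tool_pos: [0.4659, 0.1701, 0.0542]
orientation: [2.238, 2.204, 0.001]
force: [-8.1, -2.0, 15.8]
opening: 0.0237
t 48.5 tcp [0.4659 0.1701 0.0542] yaw 89.12 tilt [0.0006 0.0001] F [-8.1 -2.  15.8] open 0.0237
t: 48.75
tool_pos: [0.4659, 0.1701, 0.0541]
orientation: [2.238, 2.204, 0.001]
force: [-13.0, -4.7, 26.5]
opening: 0.0238
t 48.8 tcp [0.4659 0.1701 0.0541] yaw 89.12 tilt [0.0005 0.    ] F [-13.   -4.7  26.5] open 0.0238
```

It stopped hard at exactly the expected seated height. I'll ease off, release, retreat and check.

```bash
python3 -m inch '[[[0,0,-0.15,0,0,0,1],[0,0,0,0,0,0,1],[0,0,0,0,0,0,0.3],[0,0,0,0,0,0,0.1],[0,0,0,0,0,0,0.1]]]'
python3 -m inch '[[[0,0,0,0,0,0,0.1],[0,0,-1,0,0,0,0.1],[0,0,-3,0,0,0,0.1],[0,0,-4,0,0,0,0],[0,0,-4,0,0,0,0]]]'
python3 -m inch '[[[4,0,0,0,0,0,0],[4,0,0,0,0,0,0],[4,0,0,0,0,0,0],[4,0,0,0,0,0,0],[4,0,0,0,0,0,0]]]'
python3 -m inch '[[[4,-2,0,0,0,0,0],[3,0,0,0,0,0,0],[0,0,0,0,0,0,0],[0,0,0,0,0,0,0]]]'
python3 m5.py c1.png .040 .4657 .1700 -.9
python3 - <<'E'
from h import *
out=[cv2.resize(cam(n)["image"],(400,300),interpolation=cv2.INTER_AREA) for n in("top","scene")]
cv2.imwrite("pics/a10.png",np.vstack([cv2.imread("pics/c1.png"),np.hstack(out)]))
t,s=cam("top"),cam("scene"); f=lambda b,g,r:(r-b>22)&(r>70)
E
python3 g.py
```

```text
t: 49.25
tool_pos: [0.4654, 0.1699, 0.0528]
orientation: [-2.238, -2.204, 0.0]
force: [0.7, 0.9, -0.2]
opening: 0.0408
t: 49.75
tool_pos: [0.465, 0.1698, 0.1747]
orientation: [-2.238, -2.204, 0.001]
force: [0.5, -0.2, 0.2]
opening: 0.0462
t: 50.25
tool_pos: [0.4685, 0.3717, 0.174]
orientation: [2.238, 2.204, 0.001]
force: [0.5, -1.2, -0.4]
opening: 0.0463
t: 50.65
tool_pos: [0.4494, 0.4406, 0.1734]
orientation: [2.237, 2.206, -0.0]
force: [-0.6, -0.9, 0.4]
opening: 0.0464
t 51.0 tcp [0.4502 0.4393 0.1735] yaw 89.04 tilt [0.0003 0.0001] F [-0.2  1.   0.3] open 0.0466
```

View pics/a10.png

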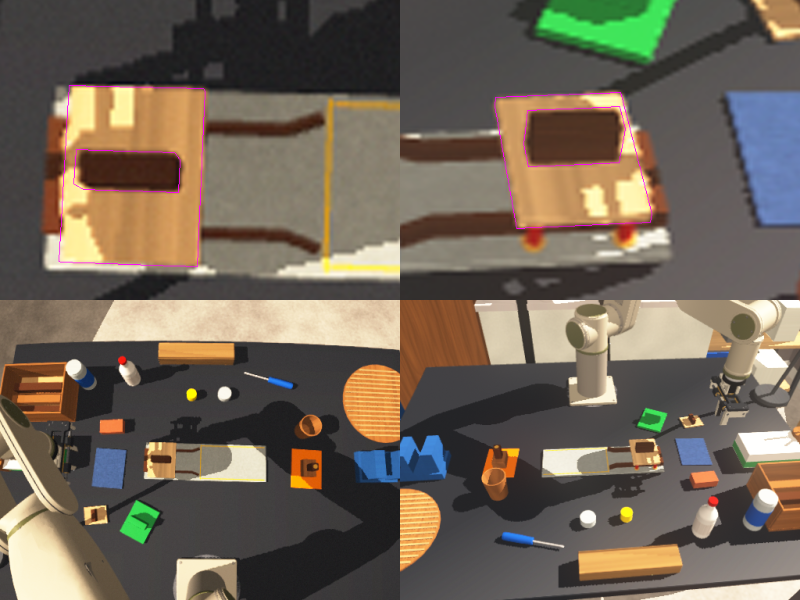

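The board outline matches the fully seated pose in both views, with the pegs hidden beneath it. The push block is upright on its mat and the bystanders look undisturbed. I'll hand it in.

```bash
python3 -c "
from plant import robot; print(robot.close_job())"
```

```text
the job is handed in; nothing more can be done
None
```

The job is done and handed in at about 51 s of the 208 s allowed; no verdict was reported.

- **Slats:** There were three loose slats, all pale. I laid them crosswise on the loading end and slid them down the lane with the push block until they met the fence at about 12 N. The pictures showed them tight against each other and the fence.
- **Push block:** It had been knocked to the edge of its mat before I picked it up, so I located it again. Afterwards I put it back upright in the middle of the mat.
- **Pressing board:** I took the large plywood board off the blue pad and left the green one and the small one alone. Pressing stopped hard at 26 N with the tool at 54.1 mm, where 54.2 mm was expected.
- **Last checks:** In both cameras the board's outline matched its flat, seated position after I let go. Everything else on the bench looked undisturbed by eye, and the gripper was clear of it all.
- **What went wrong or disagreed:**
    - My first try at a slat lifted before the jaws had closed; the slat did not move and the retry worked.
    - The single-camera peg fits differed by up to 6 mm. The combined fit agreed with the seat position worked out from the fence contact to within about 1 mm.

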